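# Fish a dropped washer out from behind a belt guard with a wire hook

### The job

The bronze thrust washer has dropped into the compressor's drip tray behind the yellow belt guard: reach the red-handled wire hook in under the guard, drop its bent end into the washer's hole and, letting it only skim the tray, draw the washer over the tray's rim right out onto the open bench, about a hand's breadth in front of the guard. Keep the pressure on the hook very light all the way (never more than 5 N against the tray or guard), and do not lean on the compressor. Then put the hook back in its black rest, lay the washer flat in the round parts dish, and leave everything else as it is.

Things in the scene. Friction and masses are not known exactly. Their poses are not given: they have to be found in the camera images.
- compressor: Belt-driven compressor set (blue motor and pump, dark flywheel) fixed in a grey drip tray behind a fixed yellow wire guard. Origin: at bench level under the middle of the guard's front face. +x points horizontally in behind the guard, +y along the guard, +z up; its open front is -x. Flywheel and belt begin at x = 100 mm and hang down to 65 mm above the bench.
- guard_edge (a point): Middle of the lower front edge of the guard, 65 mm above the bench; axes as the compressor's. The guard's front is a flat wire panel 8 mm thick, 490 mm wide, up to 329 mm above the bench, with sides and a top of the same wire reaching 150 mm back: the only way in is the 65 mm high gap under this edge.
- tray_rim (a point): Middle of the crest of the drip tray's front rim, right under the guard's front, 7 mm above the bench; axes as the compressor's. The rim is a low ridge, 540 mm wide: from here its outer slope falls straight from x = -3 mm to the bench at x = -29 mm, its inner slope from x = +3 mm to the tray floor at x = +18 mm. The bench in front of it is flat and clear for 150 mm.
- tray_floor (a point): A point on the flat floor of the drip tray, 60 mm behind the guard's front face, at the guard's middle. The floor lies 3 mm above the bench; axes as the compressor's.
- washer_center (a point): Centre (half-way up) of the bronze-coloured thrust washer: a flat ring, 44 mm outside, 20 mm hole, 5 mm thick, about 55 g. z axis along the hole. It starts lying flat on the tray floor, its centre 45 to 70 mm behind the guard's front and within 45 mm of the guard's middle.
- hook_grip (a point): Centre of the hook's red handle, where to grip it: a flat-sided bar 110 mm long (its x), 26 mm wide (y), 24 mm high (z); whole hook about 130 g. +x points along the wire to the hooked end. A 4 mm spring-steel wire runs on from the handle's front end along +x at mid-height, then turns straight down. A hard press on the wire can also turn the handle between the fingers.
- hook_nominal_tip (a point): Where the hook's round tip (4 mm across) would be if the wire were straight: 155 mm ahead of the handle's centre (+x) and 24 mm below it. Moves with the handle. The wire has been bent in use, so the true tip stands up to 12 mm higher or lower than this point, which no reading of the handle shows. The wire is springy up and down: about 0.5 mm per newton on its tip.
- tool_rest: Black plastic tool rest fixed on the bench, 110 mm along its x, 56 mm wide; origin centre of its underside. Two forks at x = -40 and +40 mm (12 mm thick) carry the handle on flats 45 mm above the bench, between cheeks 34 mm apart and 61 mm high; between the forks it is open down to 8 mm. The hook starts lying in it, x axes alike.
- rest_seat (a point): Where the centre of the hook's handle lies when the hook is home in the rest (57 mm above the bench); axes as the rest's.
- dish_floor (a point): Middle of the inner floor (4 mm above the bench) of the round bare-metal parts dish, which holds to the bench by its magnet: floor 130 mm across inside, rim 154 mm across and 26 mm high.
- flask: Bystander, leave it alone: teal insulated drinking flask, 86 mm across, 265 mm tall.
- spray: Bystander, leave it alone: blue spray can, 64 mm across, 190 mm tall.
- mug: Bystander, leave it alone: white mug, 82 mm across.
- wrench: Bystander, leave it alone: steel spanner lying on the bench, 190 mm long.
- screwdriver: Bystander, leave it alone: screwdriver with yellow handle lying on the bench, 200 mm long.
- socket: Bystander, leave it alone: small steel socket, 28 mm across and 30 mm tall, standing in the drip tray behind the guard, well to one side of the washer.

How it is judged:
On the way, in this order (a step that is already met when the one before it is completed fails the run):
1. the hook catches the washer while it is still behind the guard (contact force between hook and washer above 0.1 N and x of washer_center in the frame of compressor above 0.015 m).
2. the washer lies on the open bench, its centre 70 mm or more in front of the guard (x of washer_center in the frame of compressor below -0.07 m and height (world z) of washer_center below 0.01 m), for 0.2 s.
3. the hook is back in its rest (distance between hook_grip and rest_seat below 0.02 m and angle between the x axis of hook_grip and the x axis of rest_seat, either way round below 0.12 rad and contact force between hook and the fingers below 0.1 N), for 0.2 s.
At the end, for the whole second after the job is handed in: The washer lies flat (within 0.15 rad) and still on the dish's floor, and the hook is back in its rest: handle centre within 20 mm of the seat, lengthwise axis within 0.12 rad, upright within 0.15 rad (horizontal distance between washer_center and dish_floor below 0.045 m and height (world z) of washer_center below 0.014 m and angle between each of washer_center, hook_grip's own z axis and vertical below 0.15 rad and linear speed of washer below 0.02 m/s and distance between hook_grip and rest_seat below 0.02 m and angle between the x axis of hook_grip and the x axis of rest_seat, either way round below 0.12 rad); the robot touches nothing.
It fails at once if the hook (wire, tip or handle) is pressed against the compressor, its tray, rim or guard with more than 5 N (contact force between hook and compressor above 5 N).
It fails at once if the arm or gripper leans on the compressor with more than 10 N (contact force between any of the arm, the fingers and compressor above 10 N).
It fails at once if a bystander is moved by more than 25 mm (distance of any of flask, spray, mug, wrench, screwdriver, socket from where it was at the start of the episode above 0.025 m).
It also fails if it takes over 72 s, if anything falls off the work surface, if the arm or the gripper's body presses on something with over 40 N, if the wrist force passes 120 N, or if a joint passes its speed limit or range.

### The arm

A 6-joint arm with a two-finger parallel gripper is mounted at the origin on the work surface. World frame = base frame: x ahead of the robot, y to its left, z up, the work surface at z = 0. Lengths are in m, angles in rad, forces in N, time in s.
With the tool pointing down it reaches from about 0.3 to 0.875 m from the base axis. Payload 6.4 kg.
Tool frame: the origin (TCP) lies midway between the tips of the shut fingers; the grasp point (between the pads) lies 19 mm behind it; z points along the fingers, y is the direction in which the jaws open and shut (so a half turn about z gives the same grasp; the last joint's range is limited). The gripper opens to 85 mm and grips with 20 to 120 N. Pads are 22 mm wide; open, the fingers measure 114 mm over their backs; the gripper's body (76 mm by 85 mm) begins 54 mm behind the grasp point. The pads swing forward as they close: fully open they stand 13 mm farther back than shut.
Start: joints at [1.121, 0.181, 1.607, -0, 1.354, -0.206], TCP at [0.139, 0.558, 0.231] pointing down, gripper open.
Joint ranges: [-2.99, 2.99], [-0.89, 2.07], [0.3, 2.58], [-1.14, 4.28], [0, 2.63], [-3.12, 3.12]. Speed limits (rad/s): [2.57, 2.57, 3.01, 3.14, 3.14, 3.14].

### API

Orientations are given as a unit quaternion [w, x, y, z].
In Python, from bench import ctrl, optics, ticket gives the robot as it stands. The module is installed in compiled form; this text tells all that it offers.
- The arm moves only by the tool step_arm, never from a script. Its argument "targets" is text: rows parted by semicolons, each of 6 numbers parted by spaces: the shift along the tool's x, y, z in mm, then the turn, a rotation vector about the tool's x, y, z in rad. In form: dx dy dz rx ry rz; .... A call has 1 to 8 rows; each row is the pose to reach, as a shift and turn from the pose commanded when the call began, along the tool's axes at that moment; what a row does not reach only later rows make up. A row lasts 1/8 s, in which the tool goes at most 62.5 mm and 10.7 degrees, less where a joint would pass 70% of its speed; a pose out of reach is approached as far as the arm can. A call with a gripper value outside its range is refused whole. "grip" is the opening in per cent of the stroke, from 0 (shut) to 100 (fully open), set as the call begins (left out, the last holds). The fingers move at their own pace and stop on an object; the grip force is fixed at half the most. Time passes only in rows, so rows that repeat a pose let the fingers close. It gives the time, the measured TCP pose, the force and the opening at its end, in the units of the state.
- ctrl.get_obs(): the state, without advancing time (a new reading comes with each control period).
- optics.camera(name): name is "side" or "top" or "wrist"; returns a dict with "image" (400x640x3 uint8, red, green, blue), "mtx" (3x3 intrinsics, pixels), "xyz" and "orientation" of the camera in the world. Camera axes: x right, y up, looking along -z (the intrinsics and any distortion apply to the point x, -y, -z); pixel columns grow to the right and rows downward; lengths in m; the calibration is good to about 2 mm. A picture is of the moment at which its call begins. There is no depth.
- ticket.hand_in(): hands the job in, once; it reports no verdict.
The state is a dict: "time_s": time; "q": joint angles; "dq": joint speeds; "joint_efforts": joint torques, N m; "eef_pos": TCP position; "eef_rot": TCP orientation; "wrist_force": force on the tool from outside, world axes, zero at the start; "torque": the same for the moment, N m; "opening": opening from 0.0 (shut) to 1.0 (fully open).
Only numpy, scipy, OpenCV 4.12 (cv2) and the standard library are available. Lean on these libraries where they do the work, as an engineer would, in place of code of your own. Each camera call takes 0.05 s, during which the arm holds its last target.

## Working session

There is one attempt and no reset: what is moved stays moved. The work goes in short steps, Python scripts to look and compute and a tool call to move; the robot and the scene stay as the last step left them, time stands still between calls to the robot, and variables do not carry over. Pictures are saved under pics/ and viewed, and the job is handed in when it is done.

Besides the shell and the picture viewer there is one more tool, called after "Request:" by a JSON object that holds its "fn" and its "kwargs", one argument or row to a line. step_arm: Moves the arm, as the interface text tells. Its arguments: {"type":"object","properties":{"targets":{"type":"string"},"grip":{"type":"number"}},"required":["targets"]}

```bash
mkdir -p pics; ls
python3 - <<'E'
from bench import ctrl, optics
import cv2,pickle
print(ctrl.get_obs())
d={}
for n in ["side","top","wrist"]:
    c=optics.camera(n); d[n]=c
    cv2.imwrite(f"pics/{n}0.png",c["image"][:,:,::-1]); print(n,c["mtx"],c["xyz"],c["orientation"],[k for k in c])
pickle.dump(d,open("c0.pkl","wb"))
E
```

```text
pics
{'time_s': 0.0, 'q': array([ 1.12071543e+00,  1.81523532e-01,  1.60801217e+00,  2.80738657e-05,
        1.35378271e+00, -2.06334424e-01]), 'dq': array([-0.00125012,  0.00133592,  0.00095905, -0.00018018, -0.00033466,
        0.00053878]), 'joint_efforts': array([-1.69605726e-03, -4.44875085e+01, -3.51335835e+01, -2.90816679e-04,
        9.10720060e-03, -1.52986172e-05]), 'eef_pos': array([0.13852136, 0.55750261, 0.23039198]), 'eef_rot': array([-2.91120284e-04,  1.21574729e-01,  9.92581906e-01, -8.12403312e-04]), 'wrist_force': array([-0.0641647 ,  0.62839014, -0.38937385]), 'torque': array([ 0.00425651, -0.03408175,  0.00658863]), 'opening': 0.997067290898848}
side [[379.17237736   0.         319.05933454]
 [  0.         379.17237736 198.19584116]
 [  0.           0.           1.        ]] [0.32582284 0.35419022 1.14066028] [-0.35392119 -0.049329    0.13841356  0.92366018] ['image', 'mtx', 'xyz', 'orientation']
top [[431.1385983    0.         317.60628705]
 [  0.         431.1385983  198.34894728]
 [  0.           0.           1.        ]] [0.42128056 0.07262519 1.05646565] [ 0.71558858  0.0519826  -0.03984984 -0.69544431] ['image', 'mtx', 'xyz', 'orientation']
wrist [[278.69963674   0.         317.98562894]
 [  0.         278.69963674 200.85247233]
 [  0.           0.           1.        ]] [0.06564661 0.57617494 0.37307549] [ 0.77895883 -0.1174563  -0.09110895  0.60920138] ['image', 'mtx', 'xyz', 'orientation']
```

View pics/side0.png

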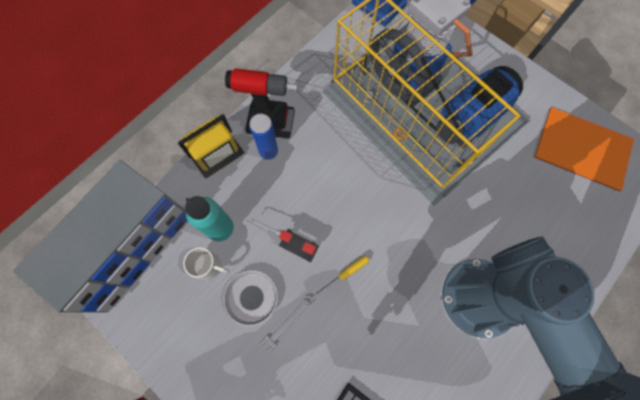

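View pics/top0.png

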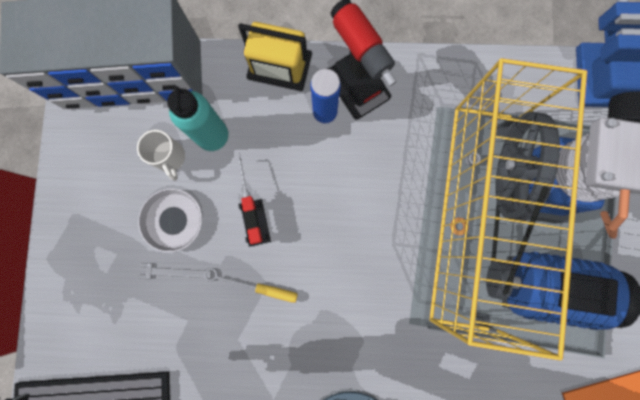

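View pics/wrist0.png

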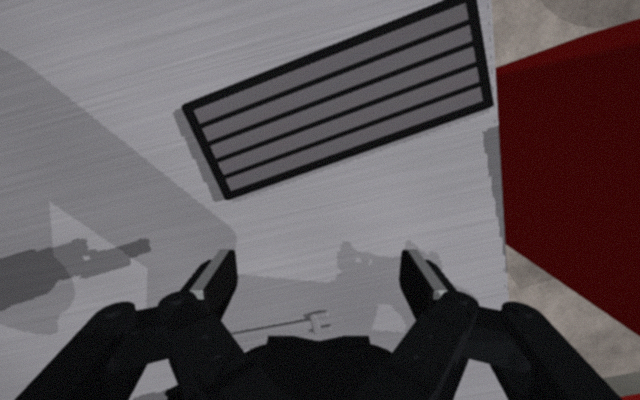

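```bash
cat > h.py <<'E'
import numpy as np, cv2
from scipy.spatial.transform import Rotation as R
def rot(q): return R.from_quat([q[1],q[2],q[3],q[0]])
def unproj(c,u,v,z):
    m=c["mtx"]; d=np.array([(u-m[0,2])/m[0,0],-(v-m[1,2])/m[1,1],-1.0])
    w=rot(c["orientation"]).apply(d); p=np.array(c["xyz"]); return p+w*(z-p[2])/w[2]
def ray(c,u,v):
    m=c["mtx"]; d=np.array([(u-m[0,2])/m[0,0],-(v-m[1,2])/m[1,1],-1.0])
    w=rot(c["orientation"]).apply(d); return np.array(c["xyz"]),w/np.linalg.norm(w)
def proj(c,P):
    P=np.atleast_2d(P); q=rot(c["orientation"]).inv().apply(P-np.array(c["xyz"])); m=c["mtx"]
    return np.c_[m[0,2]+m[0,0]*q[:,0]/-q[:,2], m[1,2]-m[1,1]*q[:,1]/-q[:,2]]
def tri(obs):
    A=np.zeros((3,3));b=np.zeros(3)
    for c,u,v in obs:
        p,d=ray(c,u,v);M=np.eye(3)-np.outer(d,d);A+=M;b+=M@p
    return np.linalg.solve(A,b)
def crop(c,u0,v0,u1,v1,s,name):
    im=c["image"][v0:v1,u0:u1,::-1]; cv2.imwrite(name,cv2.resize(im,None,fx=s,fy=s,interpolation=cv2.INTER_CUBIC))
E
python3 - <<'E'
import pickle; from h import *
d=pickle.load(open("c0.pkl","rb")); t=d["top"]; s=d["side"]
for p in [(253,218),(240,155),(430,320),(455,110),(170,220)]: print(p,unproj(t,*p,0.0))
crop(t,215,140,315,260,5,"pics/t_hook.png"); crop(s,235,195,335,275,7,"pics/s_hook.png")
crop(t,390,50,590,370,2.5/1.35,"pics/t_g.png");crop(s,320,0,540,210,2.8,"pics/s_g.png")
crop(t,425,180,505,260,7,"pics/t_w.png");crop(s,360,90,440,170,7,"pics/s_w.png")
E
```

```text
(253, 218) [0.50593307 0.25045561 0.        ]
(240, 155) [0.66348975 0.29095208 0.        ]
(430, 320) [ 0.2752699  -0.18255932  0.        ]
(455, 110) [ 0.79373167 -0.24761514  0.        ]
(170, 220) [0.49518748 0.4555034  0.        ]
```

View pics/t_hook.png

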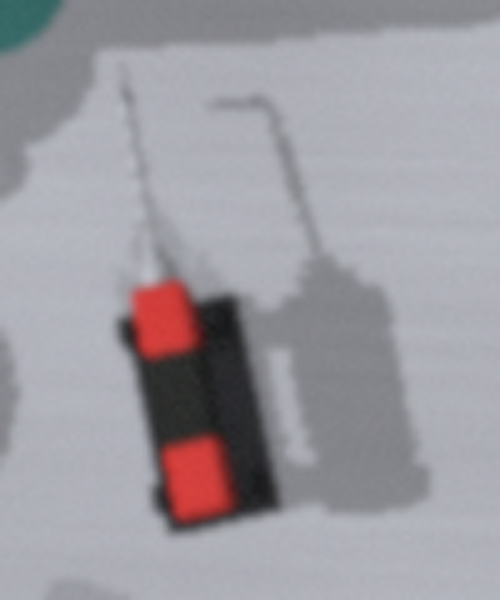

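View pics/s_hook.png

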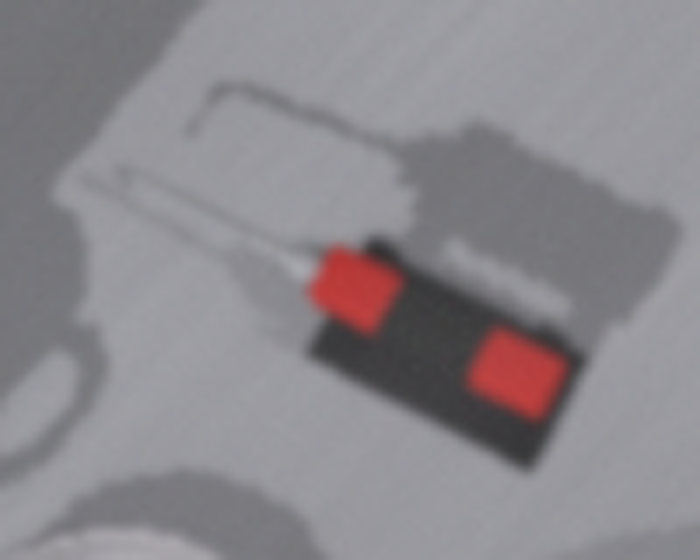

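View pics/t_g.png

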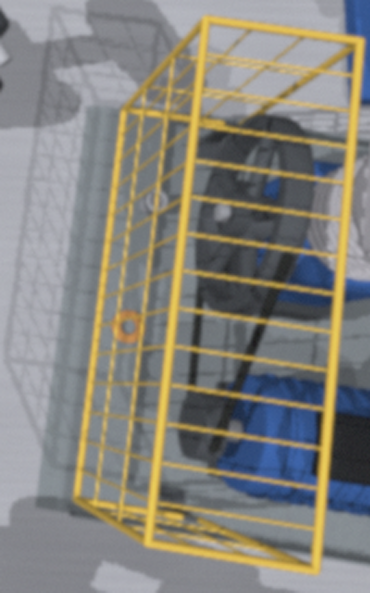

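View pics/s_g.png

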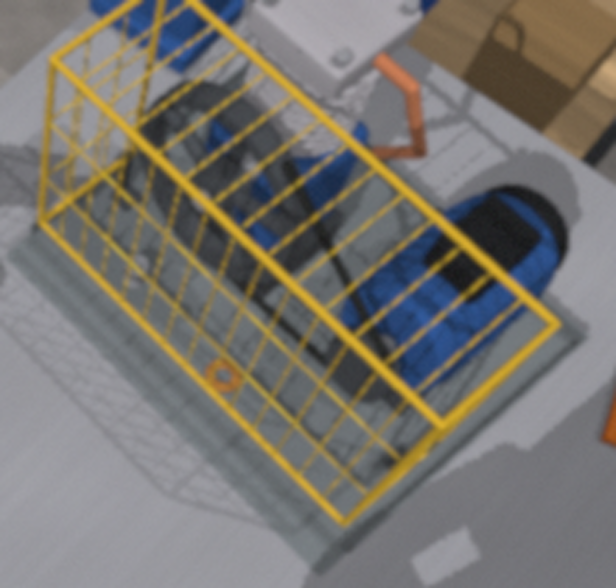

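View pics/t_w.png

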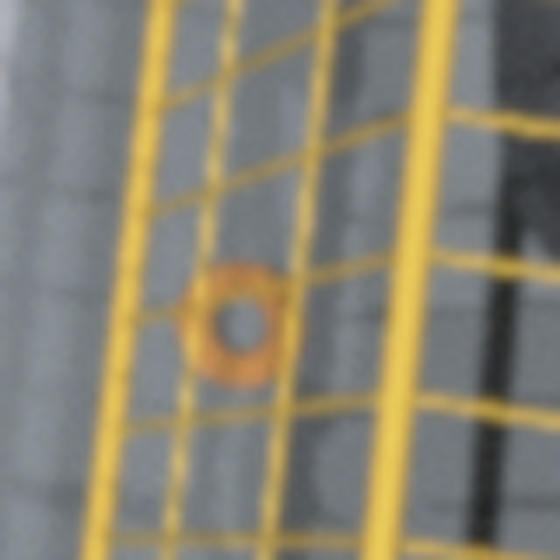

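View pics/s_w.png

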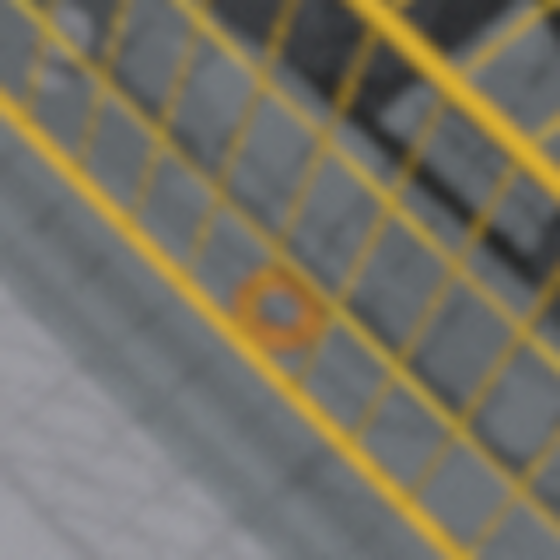

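Run:
```python
import pickle; from h import *
from scipy.optimize import least_squares
d=pickle.load(open("c0.pkl","rb")); t=d["top"]; s=d["side"]
# guard
loc=np.array([[.004,.241,.069],[.004,-.241,.069],[.004,.241,.325],[.004,-.241,.325]])
ot=np.array([[456.4,109.4],[432.1,318.4],[501.8,60.8],[471,344.3]])
os_=np.array([[335,78.6],[442.5,185.7],[339.6,22.1],[477.1,152.9]])
def W(p,l):
    c,s_=np.cos(p[2]),np.sin(p[2]); return np.c_[p[0]+c*l[:,0]-s_*l[:,1],p[1]+s_*l[:,0]+c*l[:,1],l[:,2]]
for yaw0 in (-1.4,):
    f=lambda p: np.r_[(proj(t,W(p,loc))-ot).ravel(),(proj(s,W(p,loc))-os_).ravel()]
    r=least_squares(f,[.53,-.22,yaw0]); print("guard",r.x,np.round(r.fun,1))
P=r.x
wt=(459.3,226.4); ws=(400.1,133.9)
for w in (unproj(t,*wt,.0055),unproj(s,*ws,.0055),tri([(t,*wt),(s,*ws)])):
    c,sn=np.cos(P[2]),np.sin(P[2]); q=w[:2]-P[:2]; print("washer",w,"local",c*q[0]+sn*q[1],-sn*q[0]+c*q[1])
# handle via red mask
for n,c,box in (("top",t,(215,140,315,260)),("side",s,(235,195,335,275))):
    im=c["image"].astype(int); m=((im[...,0]>150)&(im[...,1]<90)&(im[...,2]<90)).astype(np.uint8)
    mm=np.zeros_like(m);mm[box[1]:box[3],box[0]:box[2]]=m[box[1]:box[3],box[0]:box[2]]
    k,l,st,ce=cv2.connectedComponentsWithStats(mm)
    for i in range(1,k):
        if st[i,4]>20: print(n,st[i],ce[i],unproj(c,*ce[i],.069))
# dish
```

```text
guard [ 0.52843587 -0.19618562 -1.69735809] [ 0.3  1.6 -0.4 -0.2 -1.2  2.5 -0.5 -3.3  0.7  1.1  0.2 -0.   0.9 -0.
  0.4 -2.4]
washer [ 0.49925374 -0.25292451  0.0055    ] local 0.05996856888204411 -0.021786903375361877
washer [ 0.49934606 -0.25221247  0.0055    ] local 0.05925057329181034 -0.02178519682023905
washer [ 0.49960411 -0.25369907  0.00282218] local 0.06069270728786118 -0.021341565879727166
top [242 196  12  15 133] [247.15037594 203.35338346] [0.5339444  0.25406079 0.069     ]
top [248 228  12  16 149] [253.63758389 235.30201342] [0.46076681 0.23543063 0.069     ]
side [280 231  11  11  81] [284.96296296 235.61728395] [0.53543696 0.25576272 0.069     ]
side [303 243  12  11  85] [308.34117647 247.89411765] [0.46178053 0.23713012 0.069     ]
```

```bash
cat >> h.py <<'E'
def rows(targets, base=None):
    """targets: list of (xyz, yaw_of_tool_x) with tool down -> rows from base pose (p,q wxyz)"""
    from bench import ctrl
    if base is None:
        o=ctrl.get_obs(); base=(o["eef_pos"],o["eef_rot"])
    p0=np.array(base[0]); R0=rot(base[1]); out=[]
    for p,yaw in targets:
        x=np.array([np.cos(yaw),np.sin(yaw),0]); z=np.array([0,0,-1.]); y=np.cross(z,x)
        Rt=R.from_matrix(np.c_[x,y,z]); d=R0.inv().apply(np.array(p)-p0)*1000; r=(R0.inv()*Rt).as_rotvec()
        out.append(" ".join(f"{v:.1f}" for v in d)+" "+" ".join(f"{v:.3f}" for v in r))
    print("; ".join(out))
def show():
    from bench import ctrl
    o=ctrl.get_obs(); x=rot(o["eef_rot"]).as_matrix()
    print("t",round(o["time_s"],2),"p",np.round(o["eef_pos"],4),"yawx",round(float(np.arctan2(x[1,0],x[0,0])),3),"z",np.round(x[:,2],3),"F",np.round(o["wrist_force"],2),"T",np.round(o["torque"],3),"op",round(o["opening"],3),"q",np.round(o["q"],2))
E
python3 - <<'E'
import pickle; from h import *
show()
a=np.array([.1385,.5575,.230]); b=np.array([.498,.2456,.13]); y=3.389
rows([(a+(b-a)*min(1,i/8),2.898+(y-2.898)*min(1,i/6)) for i in range(1,9)])
rows([(b,y)])
E
```

```text
t 0.15 p [0.1386 0.5576 0.2306] yawx 2.898 z [-0.001 -0.001 -1.   ] F [ 0.08 -0.46 -0.13] T [-0.007 -0.029  0.035] op 1.001 q [ 1.12  0.18  1.61 -0.    1.35 -0.21]
-53.0 -27.1 13.1 -0.001 -0.000 -0.082; -106.0 -54.1 25.6 -0.001 -0.000 -0.164; -159.0 -81.1 38.2 -0.001 -0.000 -0.246; -212.0 -108.0 50.7 -0.001 -0.000 -0.328; -265.1 -135.0 63.2 -0.001 -0.001 -0.409; -318.1 -162.0 75.7 -0.001 -0.001 -0.491; -371.1 -188.9 88.3 -0.001 -0.001 -0.491; -424.1 -215.9 100.8 -0.001 -0.001 -0.491
-424.1 -215.9 100.8 -0.001 -0.001 -0.491
```

Request:
{"fn": "step_arm", "kwargs": {
  "targets": "-53 -27 13 0 0 -0.082; -106 -54 26 0 0 -0.164; -159 -81 38 0 0 -0.246; -212 -108 51 0 0 -0.328; -265 -135 63 0 0 -0.41; -318 -162 76 0 0 -0.491; -371 -189 88 0 0 -0.491; -424 -216 101 0 0 -0.491",
  "grip": 80
}}

```text
time_s: 1.15
eef_pos: [0.4994, 0.2446, 0.1299]
eef_rot: [0.0, -0.123, 0.992, 0.0]
wrist_force: [0.5, 0.6, 0.8]
opening: 0.799
```

Run:
```python
from h import *; from bench import optics
show(); c=optics.camera("wrist"); cv2.imwrite("pics/w1.png",c["image"][:,:,::-1])
rows([((.498,.2456,.046),3.389)])
a=proj(c,[[.498,.2456,.069],[.5347,.2549,.069],[.4613,.2363,.069]]); print(a)
```

```text
t 1.15 p [0.4994 0.2446 0.1299] yawx -2.895 z [ 0.  0. -1.] F [0.46 0.56 0.75] T [ 0.002 -0.017  0.033] op 0.799 q [ 0.24  0.25  1.74  0.    1.15 -1.58]
4.4 7.7 82.5 -0.003 0.001 -0.004
[[319.14059751 214.87443667]
 [319.12471087 258.53210692]
 [319.15821172 166.46927616]]
```

View pics/w1.png

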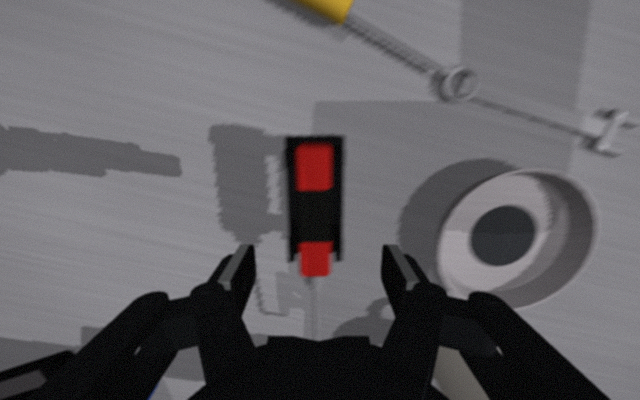

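Run:
```python
from h import *; from bench import optics
show(); c=optics.camera("wrist"); show(); c=optics.camera("wrist"); show()
print(proj(c,[[.498,.2456,.069],[.5347,.2549,.069],[.4613,.2363,.069]]))
im=c["image"].astype(int); m=((im[...,0]>150)&(im[...,1]<90)&(im[...,2]<90)).astype(np.uint8)
k,l,st,ce=cv2.connectedComponentsWithStats(m)
for i in range(1,k):
    if st[i,4]>50: print(st[i],ce[i],unproj(c,*ce[i],.069))
rows([((.498,.2456,.046),3.389)])
```

```text
t 1.2 p [0.5039 0.2395 0.1285] yawx -2.898 z [ 0.002 -0.003 -1.   ] F [ 2.8  -4.56 -0.08] T [-0.168 -0.026 -0.042] op 0.802 q [ 0.23  0.26  1.74 -0.    1.14 -1.58]
t 1.25 p [0.5013 0.2418 0.1289] yawx -2.9 z [-0.    -0.002 -1.   ] F [-0.63 -0.65 -0.04] T [-0.015 -0.013 -0.002] op 0.801 q [ 0.24  0.25  1.74 -0.    1.15 -1.57]
t 1.3 p [0.4993 0.2437 0.1292] yawx -2.899 z [-0.002 -0.001 -1.   ] F [-1.06  0.25 -0.35] T [0.017 0.031 0.016] op 0.796 q [ 0.24  0.25  1.74 -0.    1.15 -1.57]
[[323.3476813  213.8684727 ]
 [323.38411803 257.8423903 ]
 [323.30726781 165.09515949]]
[326 145  12  40 217] [333.35023041 163.73271889] [0.45857155 0.2431745  0.069     ]
[331 241   6  32 121] [334.3553719  256.33884298] [0.5312484  0.26318961 0.069     ]
0.7 2.2 83.2 -0.000 -0.002 -0.005
```

Request:
{"fn": "step_arm", "kwargs": {
  "targets": "0 0 20 0 0 -0.002; 0 0 40 0 0 -0.002; 0 0 40 0 0 -0.002; 0 0 40 0 0 -0.002"
}}

```text
time_s: 1.8
eef_pos: [0.4979, 0.2469, 0.0911]
eef_rot: [0.0, -0.125, 0.992, 0.0]
wrist_force: [0.5, -0.4, 0.2]
opening: 0.798
```

Run:
```python
from h import *; from bench import optics
show(); c=optics.camera("wrist"); cv2.imwrite("pics/w2.png",c["image"][:,:,::-1])
print(proj(c,[[.498,.2456,.069],[.5347,.2549,.069],[.4613,.2363,.069]]))
rows([((.498,.2456,.046),3.389)])
```

```text
t 1.8 p [0.4979 0.2469 0.0911] yawx -2.891 z [ 0.001  0.    -1.   ] F [ 0.46 -0.38  0.18] T [-0.045  0.038  0.042] op 0.798 q [ 0.25  0.31  1.76  0.    1.07 -1.57]
[[315.34092703 236.68661842]
 [315.36469985 287.48900146]
 [315.31399743 179.13824174]]
0.7 -1.1 45.4 0.000 0.002 0.003
```

View pics/w2.png

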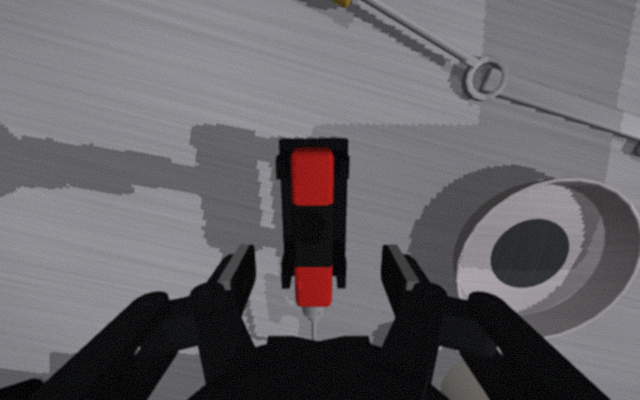

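Request:
{"fn": "step_arm", "kwargs": {
  "targets": "0.5 -1 20 0 0 0; 0.5 -1 38 0 0 0; 0.5 -1 45 0 0 0; 0.5 -1 45 0 0 0"
}}

```text
time_s: 2.35
eef_pos: [0.4975, 0.2449, 0.0448]
eef_rot: [-0.001, -0.124, 0.992, -0.0]
wrist_force: [-0.9, -0.3, 0.2]
opening: 0.798
```

Request:
{"fn": "step_arm", "kwargs": {
  "targets": "0 0 0 0 0 0; 0 0 0 0 0 0; 0 0 0 0 0 0; 0 0 0 0 0 0; 0 0 0 0 0 0",
  "grip": 0
}}

```text
time_s: 2.98
eef_pos: [0.4986, 0.2451, 0.0461]
eef_rot: [0.001, -0.124, 0.992, 0.0]
wrist_force: [-0.2, -1.1, 6.5]
opening: 0.292
```

Run:
```python
from h import *; from bench import optics
show(); c=optics.camera("wrist"); cv2.imwrite("pics/w3.png",c["image"][:,:,::-1]); c=optics.camera("side"); crop(c,235,175,335,275,5,"pics/s3.png")
```

```text
t 2.98 p [0.4986 0.2451 0.0461] yawx -2.892 z [ 0.001  0.    -1.   ] F [-0.16 -1.07  6.55] T [-0.075  0.091  0.008] op 0.292 q [ 0.24  0.38  1.78 -0.    0.98 -1.58]
```

View pics/w3.png

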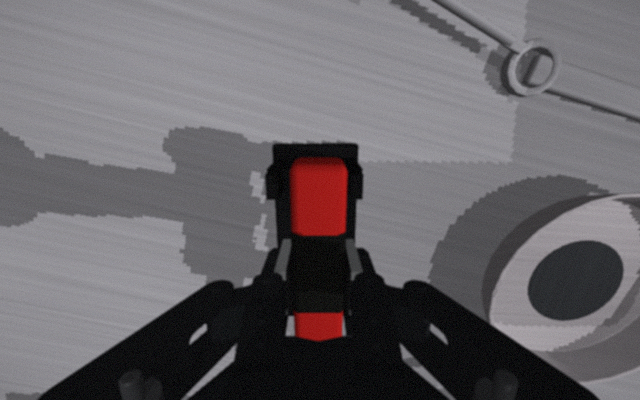

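Run:
```python
from h import *
a=np.array([.4986,.2451,.0461]); up=np.array([.4986,.2451,.146]); b=np.array([.5365,.0397,.146]); y0=3.391;y1=1.444
base=(a,[0,-.1245,.9922,0])
T=[(a+[0,0,.03],y0),(a+[0,0,.07],y0),(up,y0)]
T+=[(up+(b-up)*i/11,y0+(y1-y0)*i/11) for i in range(1,12)]
rows(T[:8],base)
```

```text
0.0 0.0 -30.0 0.000 0.000 0.000; 0.0 0.0 -70.0 0.000 0.000 0.000; 0.0 0.0 -99.9 0.000 0.000 0.000; 1.3 -18.9 -99.9 0.000 0.000 0.177; 2.5 -37.9 -99.9 0.000 0.000 0.354; 3.8 -56.8 -99.9 0.000 0.000 0.531; 5.1 -75.8 -99.9 0.000 0.000 0.708; 6.4 -94.7 -99.9 0.000 0.000 0.885
```

Request:
{"fn": "step_arm", "kwargs": {
  "targets": "0 0 -10 0 0 0; 0 0 -40 0 0 0; 0 0 -75 0 0 0; 0 0 -100 0 0 0.05; 2 -30 -100 0 0 0.2; 3 -48 -100 0 0 0.38; 5 -67 -100 0 0 0.56; 6 -86 -100 0 0 0.72"
}}

```text
time_s: 4.08
eef_pos: [0.5128, 0.1595, 0.1453]
eef_rot: [-0.0, 0.236, 0.972, -0.0]
wrist_force: [-1.1, -0.4, -0.7]
opening: 0.291
```

Run:
```python
from h import *; show()
b=np.array([.5365,.0397,.146])
rows([(b,1.444)])
```

```text
t 4.08 p [0.5128 0.1595 0.1453] yawx 2.665 z [-0.001  0.    -1.   ] F [-1.11 -0.4  -0.74] T [ 0.033 -0.006  0.021] op 0.291 q [ 0.08  0.19  1.78  0.    1.17 -1.01]
-76.0 -95.7 -0.7 -0.001 -0.000 1.221
```

Request:
{"fn": "step_arm", "kwargs": {
  "targets": "-11 -14 0 0 0 0.177; -22 -28 0 0 0 0.354; -34 -43 0 0 0 0.531; -46 -57 0 0 0 0.708; -57 -72 0 0 0 0.885; -67 -85 0 0 0 1.05; -74 -93 0 0 0 1.17; -76 -96 0 0 0 1.221"
}}

```text
time_s: 5.08
eef_pos: [0.5372, 0.0395, 0.1453]
eef_rot: [-0.0, 0.75, 0.662, -0.0]
wrist_force: [0.5, 0.6, -1.5]
opening: 0.294
```

Request:
{"fn": "step_arm", "kwargs": {
  "targets": "0 0 25 0 0 0; 0 0 50 0 0 0; 0 0 60 0 0 0; 0 0 60 0 0 0; 0 0 60 0 0 0"
}}

```text
time_s: 5.7
eef_pos: [0.5382, 0.04, 0.0863]
eef_rot: [0.001, 0.749, 0.663, 0.001]
wrist_force: [-0.5, -0.3, -1.5]
opening: 0.288
```

Run:
```python
from h import *; from bench import optics; import pickle
show(); d={}
for n in ("side","top"): d[n]=optics.camera(n)
pickle.dump(d,open("c4.pkl","wb"))
from bench import ctrl
o=ctrl.get_obs(); Rt=rot(o["eef_rot"]); hx=-Rt.as_matrix()[:,0]; h=np.array(o["eef_pos"])+[0,0,.011]
tip=h+hx*.155+[0,0,-.024]; el=h+hx*.155
for n in d:
    q=proj(d[n],[h,el,tip]); print(n,q)
    u,v=q[1].astype(int); u0=max(0,u-50);v0=max(0,v-50); crop(d[n],u0,v0,u0+110,v0+110,5,f"pics/{n}4.png"); print(u0,v0)
```

```text
t 5.7 p [0.5382 0.04   0.0863] yawx 1.45 z [ 0.002 -0.    -1.   ] F [-0.5  -0.3  -1.47] T [0.032 0.003 0.016] op 0.288 q [-0.15  0.28  1.81 -0.    1.05 -0.02]
side [[334.23443426 178.94926958]
 [372.6804497  146.99599908]
 [371.56631403 150.28618722]]
322 96
top [[340.23100913 202.56150401]
 [409.17303875 212.79358256]
 [407.11901697 213.80966874]]
359 162
```

View pics/top4.png

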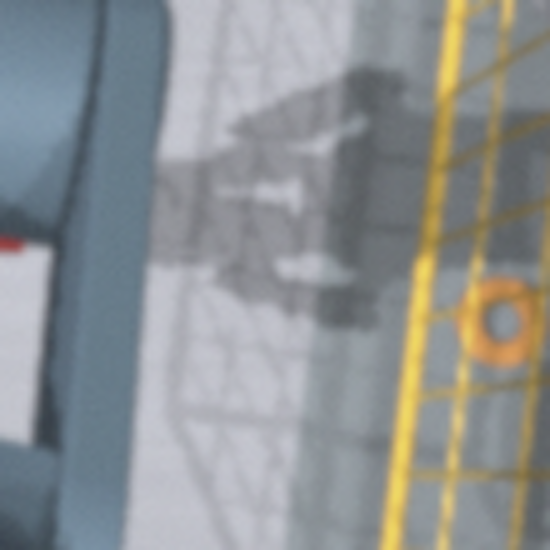

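View pics/side4.png

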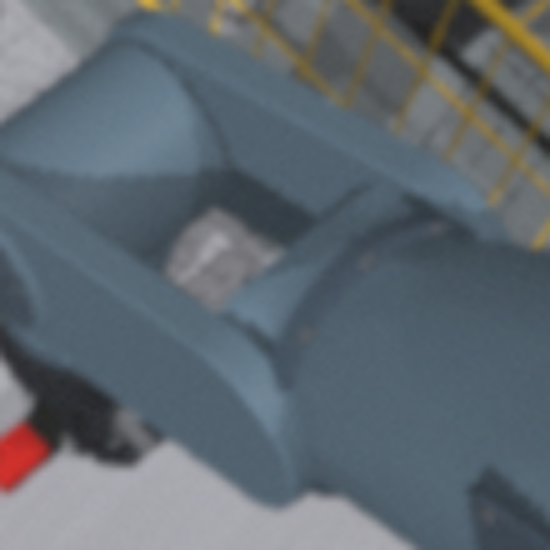

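Run:
```python
import pickle; from h import *
d=pickle.load(open("c0.pkl","rb")); t=d["top"]; s=d["side"]
hx=np.array([.969,.246,0]); h=np.array([.498,.2456,.057])
# light direction from handle/shadow: rear/front upper handle? use elbow
for n,c,o,k in (("top",t,(215,140),5),("side",s,(235,195),7)):
    P=[h+hx*.055,h+hx*.155+[0,0,.012],h+hx*.155,h+hx*.155-[0,0,.012],h+hx*.155+[0,0,-.012],h+hx*.155+[0,0,-.024],h+hx*.155+[0,0,-.036]]
    print(n,np.round((proj(c,P)-o)*k))
crop(t,225,140,285,205,10,"pics/t_tip.png"); crop(s,240,200,295,245,14,"pics/s_tip.png")
```

```text
top [[156. 283.]
 [110.  74.]
 [115.  79.]
 [120.  85.]
 [120.  85.]
 [125.  91.]
 [130.  96.]]
side [[319. 271.]
 [106. 155.]
 [111. 162.]
 [115. 169.]
 [115. 169.]
 [120. 175.]
 [124. 182.]]
```

View pics/t_tip.png

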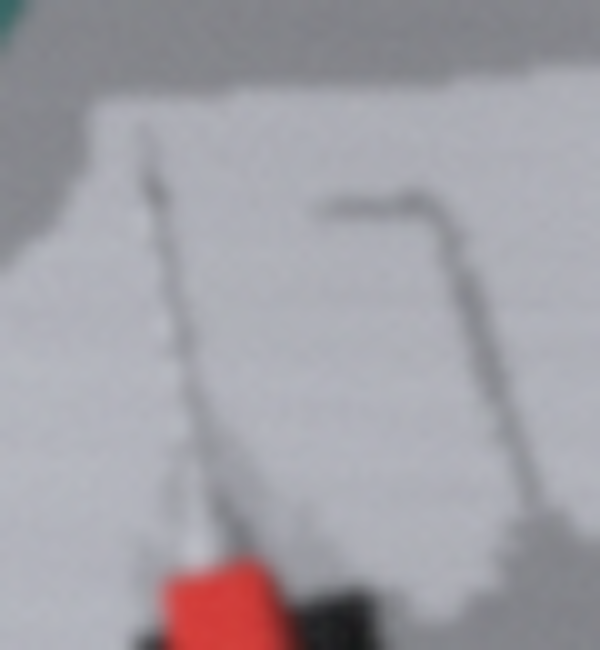

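View pics/s_tip.png

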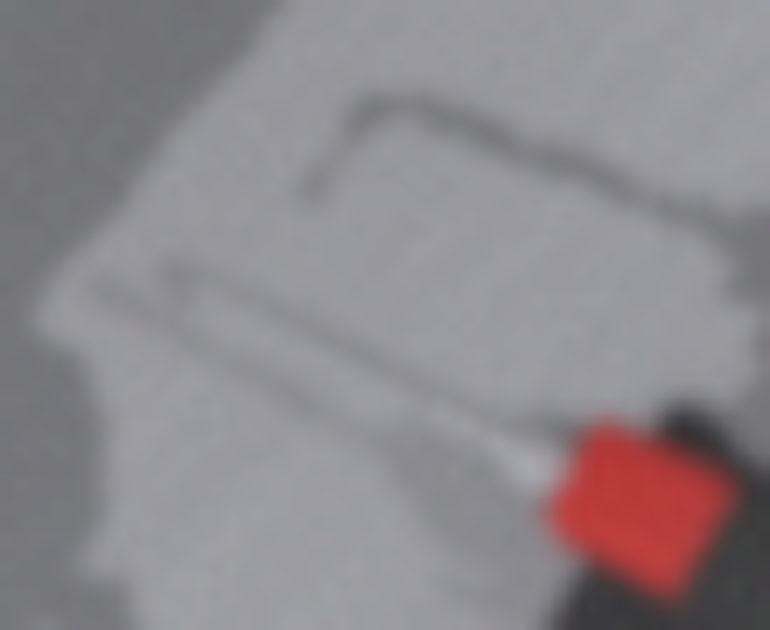

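Run:
```python
import pickle; from h import *
d=pickle.load(open("c0.pkl","rb")); t=d["top"]; s=d["side"]
hx=np.array([.969,.246,0]); h=np.array([.498,.2456,.057])
for n,c,o,k,b,e,tp in (("top",t,(225,140),10,(538,515),(430,195),(318,210)),("side",s,(240,200),14,(725,225),(370,100),(312,195))):
    B,E,T=[unproj(c,u/k+o[0],v/k+o[1],0)[:2] for u,v in (b,e,tp)]
    print(n,"base sh",B,"elb",E,"tip",T, "base shift",B-(h+hx*.055)[:2],"elb",E-(h+hx*.155)[:2],"tip",T-(h+hx*.155)[:2])
```

```text
top base sh [0.57357334 0.18956826] elb [0.65380525 0.22000167] tip [0.64923828 0.2479366 ] base shift [ 0.02227834 -0.06956174] elb [ 0.00561025 -0.06372833] tip [ 0.00104328 -0.0357934 ]
side base sh [0.57542866 0.19062269] elb [0.65378901 0.22252007] tip [0.64809995 0.24678071] base shift [ 0.02413366 -0.06850731] elb [ 0.00559401 -0.06120993] tip [-9.50494343e-05 -3.69492870e-02]
```

Request:
{"fn": "step_arm", "kwargs": {
  "targets": "0 0 25 0 0 0; 0 0 45 0 0 0; 0 0 50 0 0 0; 0 0 50 0 0 0; 0 0 50 0 0 0"
}}

```text
time_s: 6.42
eef_pos: [0.5384, 0.04, 0.0364]
eef_rot: [0.001, 0.749, 0.663, 0.001]
wrist_force: [0.6, -0.4, -0.7]
opening: 0.29
```

Run:
```python
from h import *; from bench import optics
show()
c=optics.camera("wrist"); show(); cv2.imwrite("pics/w5.png",c["image"][:,:,::-1]); c=optics.camera("top"); show(); cv2.imwrite("pics/t5.png",c["image"][:,:,::-1])
```

```text
t 6.42 p [0.5384 0.04   0.0364] yawx 1.45 z [ 0.002 -0.    -1.   ] F [ 0.56 -0.4  -0.73] T [ 0.018 -0.007 -0.021] op 0.29 q [-0.15  0.36  1.82  0.    0.95 -0.02]
t 6.47 p [0.5383 0.04   0.0363] yawx 1.45 z [ 0.002 -0.    -1.   ] F [ 0.36 -0.19 -1.24] T [ 0.016 -0.005  0.011] op 0.293 q [-0.15  0.36  1.82 -0.    0.95 -0.02]
t 6.53 p [0.5382 0.04   0.0362] yawx 1.45 z [ 0.002 -0.    -1.   ] F [-0.05 -0.02 -2.  ] T [ 0.013 -0.006 -0.051] op 0.293 q [-0.15  0.36  1.82 -0.    0.95 -0.02]
```

View pics/w5.png

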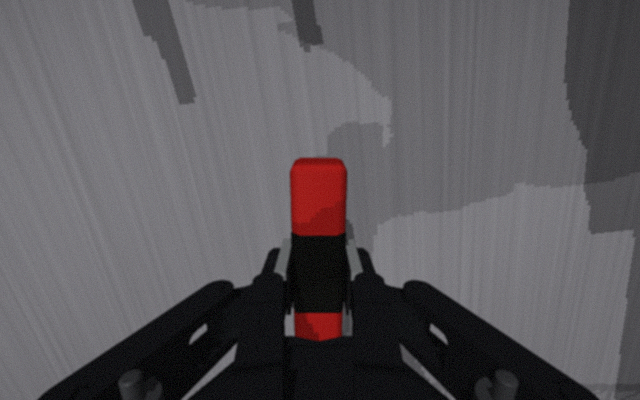

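View pics/t5.png

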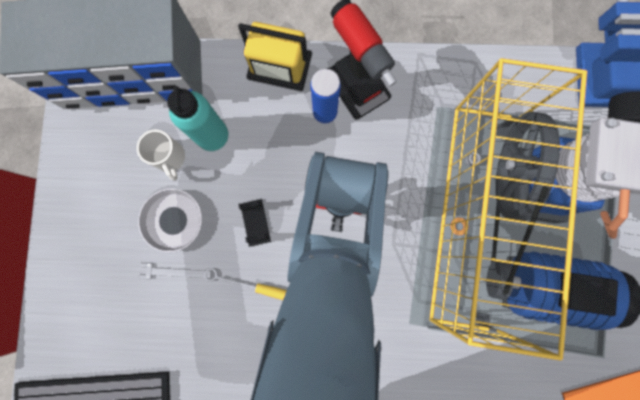

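Request:
{"fn": "step_arm", "kwargs": {
  "targets": "0 0 4 0 0 0; 0 0 8 0 0 0; 0 0 10 0 0 0; 0 0 10 0 0 0"
}}

```text
time_s: 7.02
eef_pos: [0.5372, 0.0401, 0.0249]
eef_rot: [-0.0, 0.749, 0.663, -0.0]
wrist_force: [0.5, -0.3, -1.7]
opening: 0.292
```

```bash
python3 -c "
from h import *; show()"
```

```text
t 7.03 p [0.5372 0.0401 0.0249] yawx 1.45 z [-0.001  0.    -1.   ] F [ 0.45 -0.29 -1.71] T [ 0.031  0.009 -0.006] op 0.292 q [-0.15  0.38  1.83  0.    0.93 -0.02]
```

Request:
{"fn": "step_arm", "kwargs": {
  "targets": "0 0 2 0 0 0; 0 0 4 0 0 0; 0 0 4 0 0 0"
}}

```text
time_s: 7.4
eef_pos: [0.5373, 0.0401, 0.0211]
eef_rot: [-0.0, 0.749, 0.663, -0.0]
wrist_force: [-0.2, 0.5, -0.6]
opening: 0.294
```

```bash
python3 -c "
from h import *; show()"
```

```text
t 7.4 p [0.5373 0.0401 0.0211] yawx 1.45 z [-0.  0. -1.] F [-0.18  0.49 -0.59] T [ 0.039 -0.097  0.031] op 0.294 q [-0.15  0.39  1.83  0.    0.92 -0.02]
```

Request:
{"fn": "step_arm", "kwargs": {
  "targets": "0 0 2 0 0 0; 0 0 4 0 0 0; 0 0 4 0 0 0"
}}

```text
time_s: 7.78
eef_pos: [0.5378, 0.0402, 0.0175]
eef_rot: [0.0, 0.748, 0.663, 0.0]
wrist_force: [0.3, 1.7, 1.8]
opening: 0.29
```

```bash
python3 -c "
from h import *; show()"
```

```text
t 7.78 p [0.5378 0.0402 0.0175] yawx 1.45 z [ 0.001 -0.    -1.   ] F [0.28 1.67 1.78] T [-0.141  0.048 -0.04 ] op 0.29 q [-0.15  0.4   1.83  0.    0.92 -0.02]
```

Request:
{"fn": "step_arm", "kwargs": {
  "targets": "0 0 2 0 0 0; 0 0 2 0 0 0"
}}

```text
time_s: 8.02
eef_pos: [0.5379, 0.0402, 0.0156]
eef_rot: [0.0, 0.748, 0.663, 0.0]
wrist_force: [0.7, 2.9, 3.5]
opening: 0.294
```

```bash
python3 -c "
from h import *; show()"
```

```text
t 8.03 p [0.5379 0.0402 0.0156] yawx 1.45 z [ 0.001 -0.    -1.   ] F [0.68 2.94 3.49] T [-0.218  0.017 -0.027] op 0.294 q [-0.15  0.4   1.83 -0.    0.91 -0.02]
```

Request:
{"fn": "step_arm", "kwargs": {
  "targets": "0 0 -2 0 0 0; 0 0 -2 0 0 0"
}}

```text
time_s: 8.28
eef_pos: [0.5376, 0.0399, 0.0175]
eef_rot: [0.0, 0.749, 0.663, 0.0]
wrist_force: [0.0, 0.8, 1.6]
opening: 0.294
```

```bash
cat > samp.py <<'E'
from h import *; from bench import ctrl,optics
import sys
n=int(sys.argv[1]) if len(sys.argv)>1 else 4
A=[]
for i in range(n):
    o=ctrl.get_obs(); A.append(np.r_[o["eef_pos"]*1000,o["wrist_force"],o["torque"]])
    if i<n-1: optics.camera("wrist")
A=np.array(A); print(round(o["time_s"],2),np.round(A.mean(0),3)); print("  Fz,Tx",np.round(A[:,[5,6]],2).tolist())
E
python3 samp.py
```

```text
8.43 [ 5.37546e+02  3.99520e+01  1.73590e+01  7.03000e-01  1.05700e+00
  1.90600e+00 -2.26000e-01 -6.50000e-02  6.30000e-02]
  Fz,Tx [[1.62, -0.22], [2.02, -0.16], [2.22, -0.25], [1.77, -0.28]]
```

Request:
{"fn": "step_arm", "kwargs": {
  "targets": "0 0 -1 0 0 0; 0 0 -1 0 0 0"
}}

```text
time_s: 8.68
eef_pos: [0.5374, 0.0399, 0.0182]
eef_rot: [0.0, 0.749, 0.663, -0.0]
wrist_force: [1.6, -0.4, 0.4]
opening: 0.292
```

```bash
python3 samp.py
```

```text
8.82 [ 5.37373e+02  3.99650e+01  1.82100e+01  6.59000e-01 -1.74000e-01
  8.01000e-01 -3.33000e-01 -1.10000e-01  1.04000e-01]
  Fz,Tx [[0.42, -0.32], [0.86, -0.31], [1.17, -0.36], [0.76, -0.34]]
```

Request:
{"fn": "step_arm", "kwargs": {
  "targets": "0 0 -1 0 0 0; 0 0 -1 0 0 0"
}}

```text
time_s: 9.07
eef_pos: [0.5371, 0.0401, 0.0192]
eef_rot: [-0.0, 0.749, 0.663, -0.0]
wrist_force: [0.4, 0.1, 0.4]
opening: 0.294
```

```bash
python3 samp.py
```

```text
9.22 [ 5.3715e+02  4.0146e+01  1.9129e+01 -1.3800e-01 -6.4000e-01 -1.7100e-01
 -2.3500e-01  5.0000e-03  1.5000e-02]
  Fz,Tx [[0.45, -0.21], [0.92, -0.25], [-1.56, -0.24], [-0.49, -0.23]]
```

Request:
{"fn": "step_arm", "kwargs": {
  "targets": "0 0 -1 0 0 0; 0 0 -1 0 0 0"
}}

```text
time_s: 9.48
eef_pos: [0.5373, 0.0403, 0.0202]
eef_rot: [-0.0, 0.749, 0.663, 0.0]
wrist_force: [0.3, 0.1, -0.6]
opening: 0.289
```

```bash
python3 samp.py
```

```text
9.62 [ 5.3732e+02  4.0228e+01  2.0204e+01  5.5000e-02 -1.9800e-01 -9.2100e-01
  3.0000e-03  4.2000e-02 -1.7000e-02]
  Fz,Tx [[-0.58, -0.03], [-1.82, 0.03], [-1.02, 0.02], [-0.27, -0.01]]
```

Run:
```python
from h import *
rows([((.5372,.0402,.0362),1.45),((.518,-.0986,.0362),1.45),((.518,-.0986,.0362),1.444)],base=([.5373,.0402,.0202],[0,.749,.6626,0]))
```

```text
-0.0 -0.1 -16.0 0.000 0.000 -0.001; -140.1 -2.2 -16.0 0.000 0.000 -0.001; -140.1 -2.2 -16.0 0.000 0.000 0.005
```

Request:
{"fn": "step_arm", "kwargs": {
  "targets": "0 0 -10 0 0 0; 0 0 -16 0 0 0; -12 0 -16 0 0 0; -40 -1 -16 0 0 0; -70 -1 -16 0 0 0; -95 -2 -16 0 0 0; -108 -2 -16 0 0 0; -110 -2 -16 0 0 0"
}}

```text
time_s: 10.62
eef_pos: [0.5221, -0.0697, 0.0363]
eef_rot: [0.0, 0.749, 0.662, 0.0]
wrist_force: [0.4, 0.4, -0.8]
opening: 0.288
```

Run:
```python
from h import *; from bench import optics
show()
c=optics.camera("top"); crop(c,370,150,510,260,5,"pics/t6.png"); s=optics.camera("side"); crop(s,310,70,450,180,5,"pics/s6.png"); show()
```

```text
t 10.62 p [ 0.5221 -0.0697  0.0363] yawx 1.448 z [ 0.  0. -1.] F [ 0.41  0.42 -0.8 ] T [ 0.063 -0.004 -0.023] op 0.288 q [-0.36  0.34  1.86  0.    0.94 -0.24]
t 10.72 p [ 0.5221 -0.0687  0.0362] yawx 1.45 z [-0.  0. -1.] F [ 0.34 -0.28 -1.47] T [ 0.041  0.048 -0.077] op 0.287 q [-0.36  0.34  1.86  0.    0.94 -0.24]
```

View pics/t6.png

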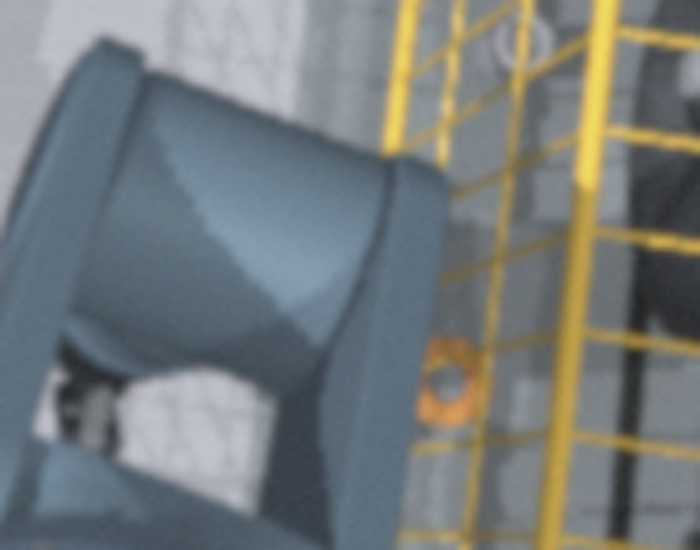

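View pics/s6.png

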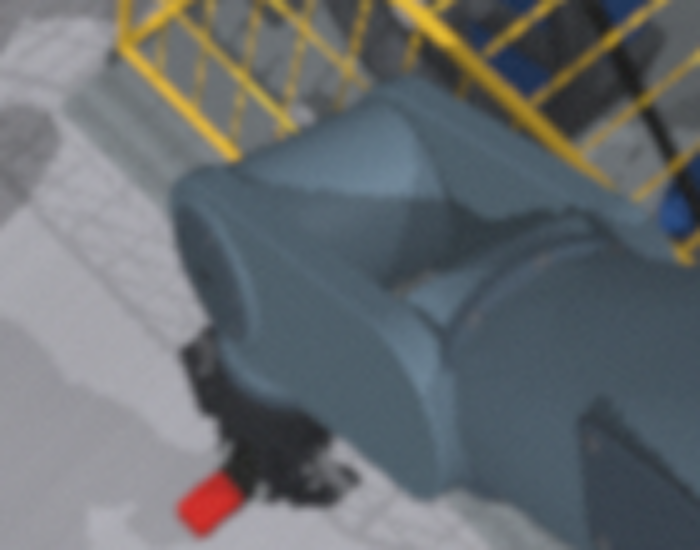

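Run:
```python
from h import *; import pickle
t=pickle.load(open("c0.pkl","rb"))["top"]
P=np.array([.5284,-.1962]);c,s=np.cos(-1.697),np.sin(-1.697)
for z in (.15,.2,.25,.3,.35,.4):
    for px in ((459,187),(452,240)):
        q=unproj(t,*px,z)[:2]-P; print(z,px,round(c*q[0]+s*q[1],3),end=" | ")
    print()
```

```text
0.15 (459, 187) 0.007 | 0.15 (452, 240) 0.005 | 
0.2 (459, 187) -0.008 | 0.2 (452, 240) -0.009 | 
0.25 (459, 187) -0.022 | 0.25 (452, 240) -0.023 | 
0.3 (459, 187) -0.036 | 0.3 (452, 240) -0.038 | 
0.35 (459, 187) -0.051 | 0.35 (452, 240) -0.052 | 
0.4 (459, 187) -0.065 | 0.4 (452, 240) -0.066 |
```

Run:
```python
from h import *; import pickle
d=pickle.load(open("c0.pkl","rb"));t=d["top"];s=d["side"]
P=np.array([.5284,-.1962]);c,sn=np.cos(-1.697),np.sin(-1.697)
def L(w): q=w[:2]-P; return np.round([c*q[0]+sn*q[1],-sn*q[0]+c*q[1],w[2]],3)
for a,b in (((456,183.6),(392,86)),((452,182),(390,86)),((459,186),(396,88)),((391,158),(347,106)),((391,158),(350,104))):
    w=tri([(t,*a),(s,*b)]); print(L(w),np.round(proj(t,w)-a,1),np.round(proj(s,w)-b,1))
print("TCP",L(np.array([.5221,-.0687,.0362])))
# predicted images for axis points
ax=np.array([.352,.936,0])
for z in (.22,.26,.30,.34):
    p=np.array([.5221,-.0687,z]); print(z,np.round(proj(t,[p-ax*.06,p,p+ax*.06]),0).tolist(),np.round(proj(s,[p-ax*.06,p,p+ax*.06]),0).tolist())
```

```text
[-0.064 -0.002  0.383] [[0.6 2.4]] [[-1.5 -0.7]]
[-0.073 -0.002  0.392] [[0.6 2.4]] [[-1.5 -0.7]]
[-0.055 -0.005  0.372] [[1.  4.1]] [[-2.6 -1.3]]
[-0.17   0.03   0.369] [[0.1 0.6]] [[-0.4 -0.2]]
[-0.172  0.023  0.391] [[0.4 1.8]] [[-1.1 -0.6]]
TCP [-0.126 -0.022  0.036]
0.22 [[427.0, 216.0], [398.0, 205.0], [369.0, 193.0]] [[387.0, 129.0], [368.0, 139.0], [348.0, 148.0]]
0.26 [[432.0, 214.0], [402.0, 202.0], [372.0, 190.0]] [[390.0, 122.0], [370.0, 132.0], [349.0, 142.0]]
0.3 [[438.0, 212.0], [406.0, 200.0], [374.0, 187.0]] [[393.0, 114.0], [372.0, 124.0], [351.0, 134.0]]
0.34 [[444.0, 210.0], [410.0, 197.0], [377.0, 183.0]] [[396.0, 106.0], [374.0, 116.0], [352.0, 127.0]]
```

Request:
{"fn": "step_arm", "kwargs": {
  "targets": "-8 0 0 0 0 0; -18 -0.5 0 0 0 0; -25 -0.5 0 0 0 0; -28 -0.5 0 0 0 0; -28 -0.5 0 0 0 0; -28 -0.5 0 0 0 0"
}}

```text
time_s: 11.48
eef_pos: [0.5183, -0.0964, 0.0363]
eef_rot: [-0.0, 0.749, 0.663, 0.0]
wrist_force: [-0.4, 0.1, -1.8]
opening: 0.29
```

Run:
```python
from h import *; from bench import optics
show()
c=optics.camera("top"); crop(c,390,170,510,270,5,"pics/t7.png"); show()
hx=np.array([-.1206,-.9927,0]); from bench import ctrl
p=np.array(ctrl.get_obs()["eef_pos"])+hx*.155; tip=p.copy(); tip[2]-=.0202; e=p.copy(); e[2]+=.006
print(tip,(proj(c,[e,tip])-[390,170])*5)
```

```text
t 11.47 p [ 0.5183 -0.0964  0.0363] yawx 1.45 z [-0.  0. -1.] F [-0.41  0.11 -1.79] T [0.044 0.029 0.035] op 0.29 q [-0.41  0.34  1.85  0.    0.94 -0.29]
t 11.53 p [ 0.5183 -0.0964  0.0363] yawx 1.45 z [-0.  0. -1.] F [ 0.63  0.69 -0.59] T [ 0.012  0.007 -0.029] op 0.296 q [-0.41  0.34  1.85  0.    0.94 -0.29]
[ 0.49959358 -0.25025223  0.01606803] [[365.13532008 275.98325548]
 [347.72857417 279.69693721]]
```

View pics/t7.png

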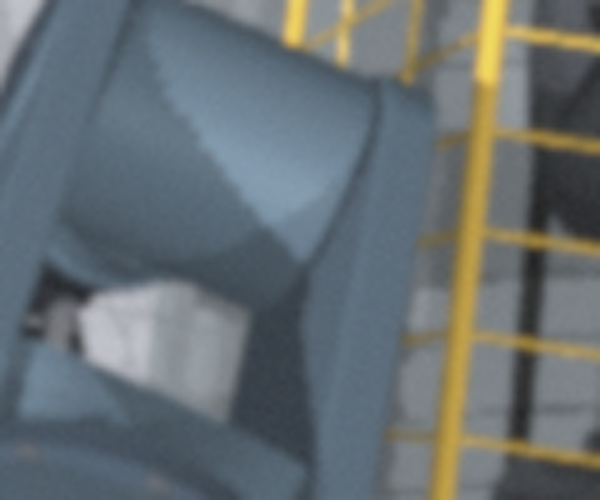

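Request:
{"fn": "step_arm", "kwargs": {
  "targets": "0 0 4 0 0 0; 0 0 8 0 0 0; 0 0 10 0 0 0; 0 0 11 0 0 0; 0 0 11 0 0 0"
}}

```text
time_s: 12.15
eef_pos: [0.5183, -0.0966, 0.0252]
eef_rot: [-0.0, 0.749, 0.663, -0.0]
wrist_force: [-0.3, -0.8, -0.9]
opening: 0.294
```

```bash
python3 samp.py
```

```text
12.3 [ 5.18363e+02 -9.66070e+01  2.53210e+01  4.30000e-02 -3.59000e-01
 -1.43200e+00  6.10000e-02 -2.40000e-02  4.00000e-03]
  Fz,Tx [[-0.94, 0.03], [-1.42, 0.1], [-2.2, 0.06], [-1.16, 0.05]]
```

Request:
{"fn": "step_arm", "kwargs": {
  "targets": "2 0 1 0 0 0; 5 0 1 0 0 0; 8 0 1 0 0 0; 12 0 1 0 0 0; 16 0 1 0 0 0; 20 0 1 0 0 0; 25 0 1 0 0 0; 30 0 1 0 0 0"
}}

```text
time_s: 13.3
eef_pos: [0.522, -0.0666, 0.0244]
eef_rot: [0.0, 0.749, 0.663, -0.0]
wrist_force: [-0.7, -0.6, -0.9]
opening: 0.292
```

```bash
python3 samp.py 2
python3 - <<'E'
from h import *; from bench import optics
c=optics.camera("top"); crop(c,390,170,510,270,5,"pics/t8.png"); show()
E
```

```text
13.35 [ 5.22044e+02 -6.63150e+01  2.43540e+01 -6.96000e-01 -7.40000e-02
 -7.28000e-01 -1.96000e-01  1.70000e-02 -4.00000e-03]
  Fz,Tx [[-0.88, -0.25], [-0.58, -0.14]]
t 13.4 p [ 0.522  -0.0663  0.0243] yawx 1.45 z [ 0.  0. -1.] F [ 0.5  -0.11 -1.47] T [ 0.009  0.031 -0.033] op 0.291 q [-0.35  0.36  1.86  0.    0.92 -0.23]
```

View pics/t8.png

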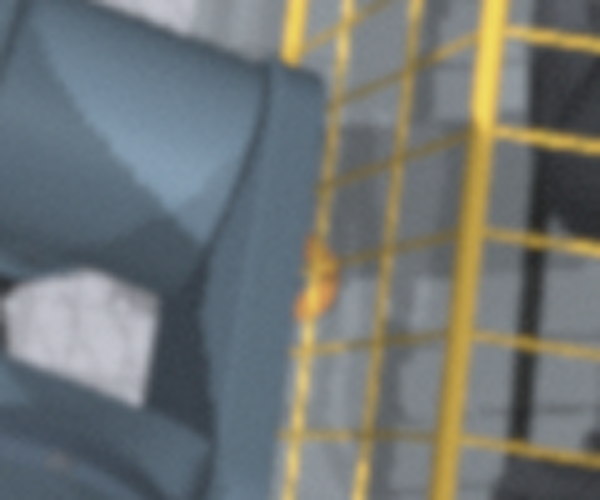

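Request:
{"fn": "step_arm", "kwargs": {
  "targets": "5 0 -0.2 0 0 0; 9 0 -0.5 0 0 0; 13 0 -1.5 0 0 0; 17 0 -2.5 0 0 0; 21 0 -3.5 0 0 0; 24 0 -4.2 0 0 0; 27 0 -4.4 0 0 0; 30 0 -4.4 0 0 0"
}}

```text
time_s: 14.4
eef_pos: [0.5256, -0.0369, 0.0287]
eef_rot: [0.0, 0.749, 0.663, 0.0]
wrist_force: [-0.4, 1.0, -1.3]
opening: 0.288
```

```bash
python3 samp.py 2
```

```text
14.45 [ 5.2559e+02 -3.6721e+01  2.8704e+01 -1.0100e-01  5.1000e-01 -1.4260e+00
 -4.0000e-03 -8.0000e-03 -1.1000e-02]
  Fz,Tx [[-1.3, -0.04], [-1.56, 0.03]]
```

Request:
{"fn": "step_arm", "kwargs": {
  "targets": "4 0 1.5 0 0 0; 8 0 2.6 0 0 0; 12 0 3.7 0 0 0; 16 0 4.8 0 0 0; 20 0 5.8 0 0 0; 24 0 6.8 0 0 0; 29 0 7.2 0 0 0; 34 0 7.2 0 0 0"
}}

```text
time_s: 15.45
eef_pos: [0.5297, -0.0029, 0.0215]
eef_rot: [-0.0, 0.749, 0.663, 0.0]
wrist_force: [0.1, -0.1, -1.7]
opening: 0.292
```

```bash
python3 samp.py 2
python3 - <<'E'
from h import *; from bench import optics
c=optics.camera("top"); crop(c,350,150,510,270,5,"pics/t9.png"); show()
E
```

```text
15.5 [ 5.2964e+02 -2.6070e+00  2.1447e+01  6.4000e-02 -9.5000e-02 -1.1530e+00
 -6.6000e-02 -2.0000e-03  3.0000e-03]
  Fz,Tx [[-1.69, -0.11], [-0.62, -0.03]]
t 15.55 p [ 0.5296 -0.0026  0.0214] yawx 1.45 z [-0.  0. -1.] F [ 0.13 -0.59 -1.13] T [ 0.078 -0.028  0.007] op 0.291 q [-0.23  0.37  1.85  0.    0.92 -0.11]
```

View pics/t9.png

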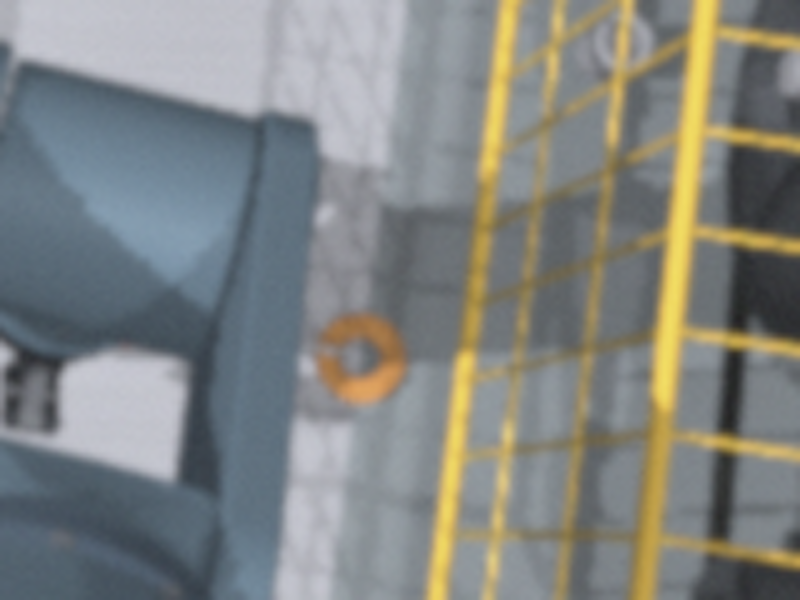

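Request:
{"fn": "step_arm", "kwargs": {
  "targets": "6 0 0 0 0 0; 14 0 0 0 0 0; 23 0 0 0 0 0; 32 0 0 0 0 0; 41 0 0 0 0 0; 50 0 0 0 0 0; 57 0 0 0 0 0; 60 0 0 0 0 0"
}}

```text
time_s: 16.55
eef_pos: [0.5369, 0.0568, 0.0214]
eef_rot: [-0.0, 0.748, 0.663, -0.0]
wrist_force: [-0.0, 0.7, -2.1]
opening: 0.288
```

```bash
python3 samp.py 2
python3 - <<'E'
from h import *; from bench import optics
c=optics.camera("top"); crop(c,350,150,510,270,5,"pics/t10.png"); show()
E
```

```text
16.6 [ 5.36921e+02  5.68400e+01  2.14700e+01  1.65000e-01  4.24000e-01
 -1.85700e+00  2.00000e-02  2.80000e-02 -1.40000e-02]
  Fz,Tx [[-2.11, -0.05], [-1.61, 0.09]]
t 16.65 p [0.5369 0.0566 0.0215] yawx 1.45 z [ 0.  0. -1.] F [-0.09 -0.12 -1.82] T [ 0.014 -0.045  0.041] op 0.292 q [-0.11  0.39  1.82  0.    0.92  0.01]
```

View pics/t10.png

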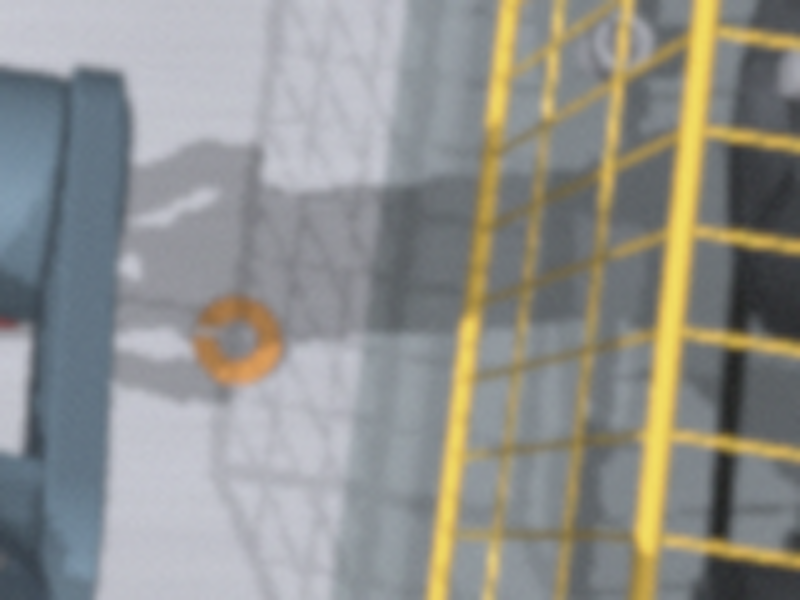

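Run:
```python
from h import *; import pickle
t=pickle.load(open("c0.pkl","rb"))["top"]
w=unproj(t,397.6,218,.003); P=np.array([.5284,-.1962]);c,s=np.cos(-1.697),np.sin(-1.697); q=w[:2]-P
print(w,c*q[0]+s*q[1])
rows([((.5369,.0566,.13),1.45),((.4986,.2451,.146),3.391)],base=([.5369,.0566,.0215],[0,.7485,.6631,0]))
```

```text
[ 0.51569527 -0.10402483  0.003     ] -0.08984296224442034
0.0 0.0 -108.5 0.000 0.000 -0.000; 182.5 -60.7 -124.5 0.000 0.000 -1.941
```

Request:
{"fn": "step_arm", "kwargs": {
  "targets": "0 0 -12 0 0 0; 0 0 -40 0 0 0; 0 0 -75 0 0 0; 5 -2 -105 0 0 -0.06; 18 -6 -122 0 0 -0.2; 33 -11 -124 0 0 -0.37; 50 -17 -124 0 0 -0.54; 67 -22 -124 0 0 -0.71"
}}

```text
time_s: 17.65
eef_pos: [0.5232, 0.1256, 0.1466]
eef_rot: [0.0, 0.469, 0.883, 0.0]
wrist_force: [-0.1, 0.3, -1.5]
opening: 0.291
```

Run:
```python
from h import *
show()
rows([((.4986,.2451,.146),3.391)])
```

```text
t 17.65 p [0.5232 0.1256 0.1466] yawx 2.165 z [ 0.001 -0.    -1.   ] F [-0.11  0.34 -1.5 ] T [ 0.022 -0.01  -0.031] op 0.291 q [ 0.01  0.19  1.78 -0.    1.17 -0.58]
112.8 46.5 0.5 0.000 0.001 -1.226
```

Request:
{"fn": "step_arm", "kwargs": {
  "targets": "16 7 0 0 0 -0.175; 32 13 0 0 0 -0.35; 48 20 0 0 0 -0.525; 65 27 0 0 0 -0.7; 82 34 0 0 0 -0.875; 98 40 0 0 0 -1.04; 110 45 0 0 0 -1.17; 113 46.5 0 0 0 -1.226"
}}

```text
time_s: 18.65
eef_pos: [0.499, 0.2457, 0.1464]
eef_rot: [0.0, -0.123, 0.992, 0.0]
wrist_force: [-0.2, -0.3, -2.0]
opening: 0.29
```

Request:
{"fn": "step_arm", "kwargs": {
  "targets": "0 0 20 0 0 0; 0 0 40 0 0 0; 0 0 50 0 0 0; 0 0 50 0 0 0"
}}

```text
time_s: 19.15
eef_pos: [0.4988, 0.245, 0.0953]
eef_rot: [-0.001, -0.122, 0.993, -0.0]
wrist_force: [0.2, -1.3, -1.3]
opening: 0.29
```

Run:
```python
from h import *; from bench import optics
show(); c=optics.camera("wrist"); cv2.imwrite("pics/w11.png",c["image"][:,:,::-1])
s=optics.camera("side"); crop(s,240,170,360,270,5,"pics/s11.png")
rows([((.4986,.2451,.0466),3.391)])
```

```text
t 19.15 p [0.4988 0.245  0.0953] yawx -2.898 z [-0.001 -0.    -1.   ] F [ 0.16 -1.28 -1.3 ] T [-0.009  0.062 -0.016] op 0.29 q [ 0.24  0.3   1.76 -0.    1.08 -1.57]
1.1 0.1 49.7 0.000 0.001 -0.005
```

View pics/w11.png

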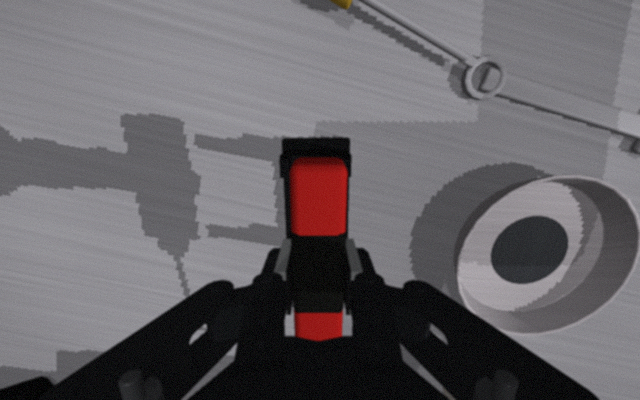

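View pics/s11.png

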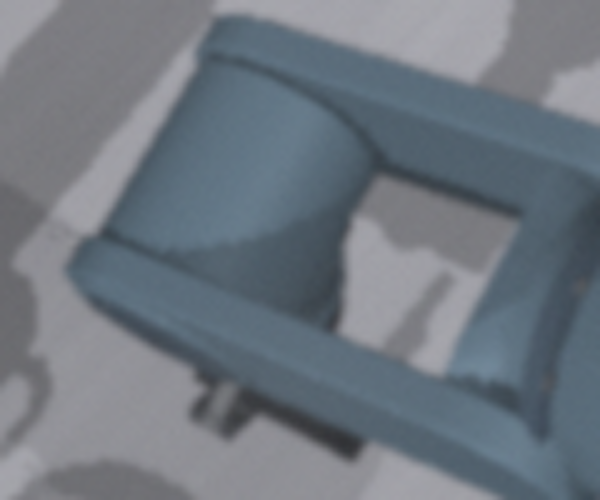

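Request:
{"fn": "step_arm", "kwargs": {
  "targets": "1 0 15 0 0 -0.005; 1 0 30 0 0 -0.005; 1 0 40 0 0 -0.005; 1 0 46 0 0 -0.005; 1 0 48.5 0 0 -0.005; 1 0 48.5 0 0 -0.005"
}}

```text
time_s: 20.0
eef_pos: [0.4982, 0.2451, 0.047]
eef_rot: [0.0, -0.124, 0.992, 0.0]
wrist_force: [-0.2, 0.3, -1.0]
opening: 0.288
```

```bash
python3 samp.py 2
```

```text
20.05 [ 4.98256e+02  2.45079e+02  4.71260e+01  3.20000e-02  2.76000e-01
 -7.34000e-01  1.60000e-02 -4.70000e-02  2.80000e-02]
  Fz,Tx [[-1.03, 0.03], [-0.44, 0.01]]
```

Request:
{"fn": "step_arm", "kwargs": {
  "targets": "0 0 1 0 0 0; 0 0 1 0 0 0"
}}

```text
time_s: 20.3
eef_pos: [0.4982, 0.245, 0.0462]
eef_rot: [0.0, -0.124, 0.992, 0.0]
wrist_force: [-0.5, 0.2, -1.8]
opening: 0.294
```

Request:
{"fn": "step_arm", "kwargs": {
  "targets": "0 0 0 0 0 0; 0 0 0 0 0 0; 0 0 0 0 0 0; 0 0 0 0 0 0; 0 0 -10 0 0 0; 0 0 -30 0 0 0; 0 0 -60 0 0 0; 0 0 -80 0 0 0",
  "grip": 75
}}

```text
time_s: 21.3
eef_pos: [0.4988, 0.2452, 0.1282]
eef_rot: [0.001, -0.124, 0.992, 0.0]
wrist_force: [0.6, 0.4, -0.0]
opening: 0.753
```

Run:
```python
from h import *; from bench import optics
show(); c=optics.camera("wrist"); cv2.imwrite("pics/w12.png",c["image"][:,:,::-1])
t=optics.camera("top"); crop(t,350,150,510,270,5,"pics/t12.png")
```

```text
t 21.3 p [0.4988 0.2452 0.1282] yawx -2.892 z [ 0.002  0.001 -1.   ] F [ 0.58  0.42 -0.01] T [-0.022  0.027 -0.002] op 0.753 q [ 0.24  0.25  1.74  0.    1.14 -1.58]
```

View pics/w12.png

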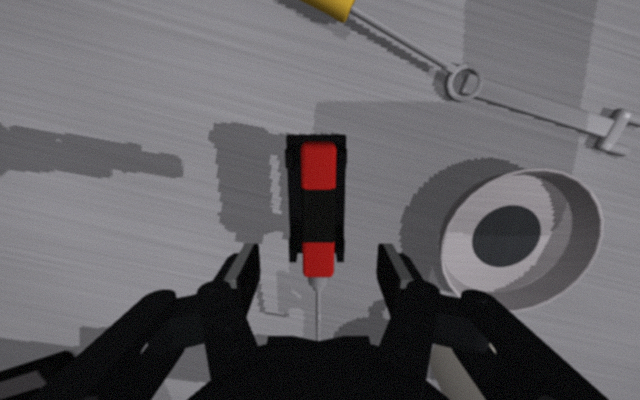

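View pics/t12.png

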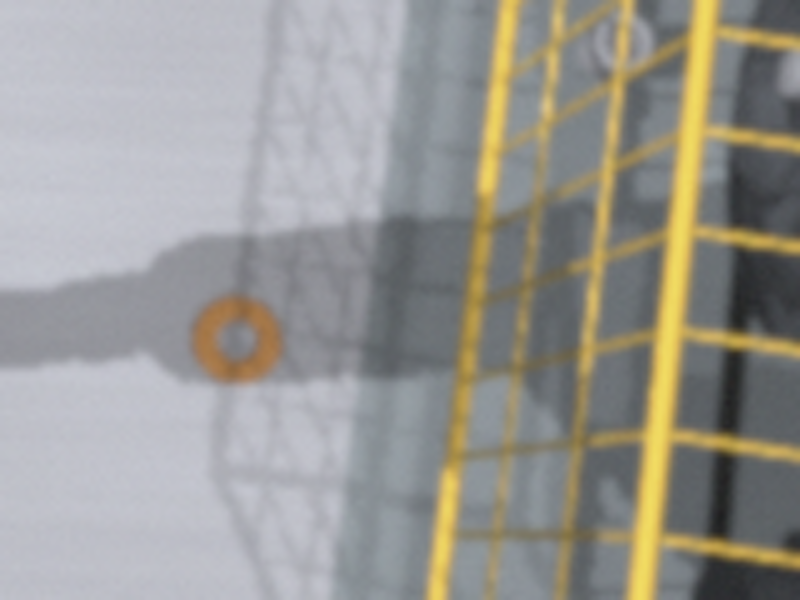

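Run:
```python
from h import *; from bench import optics
s=optics.camera("side"); crop(s,330,90,450,180,6,"pics/s13.png")
a=np.array([.4988,.2452,.1282]); b=np.array([.5157,-.104,.11])
rows([(a+(b-a)*f,3.391+(1.45-3.391)*f) for f in (7.5/11.5,1)])
print(proj(s,[[.5157,-.104,.005]]))
```

```text
45.9 -223.4 11.1 0.002 0.003 1.266; 70.2 -342.6 17.4 0.003 0.002 1.941
[[367.60280738 161.82983605]]
```

View pics/s13.png

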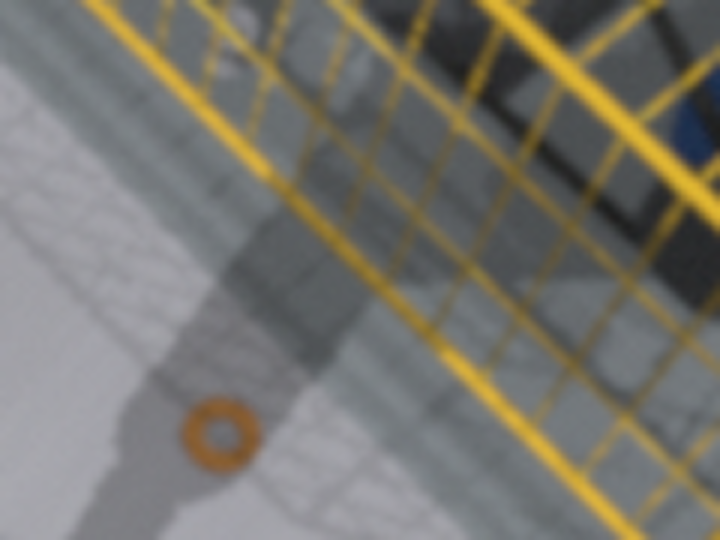

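Request:
{"fn": "step_arm", "kwargs": {
  "targets": "4 -17 0 0 0 0.12; 9 -47 2 0 0 0.29; 15 -77 4 0 0 0.46; 22 -107 6 0 0 0.63; 28 -137 7 0 0 0.8; 34 -167 8 0 0 0.97; 40 -197 10 0 0 1.13; 46 -225 11 0 0 1.28"
}}

```text
time_s: 22.45
eef_pos: [0.5081, 0.0147, 0.1137]
eef_rot: [-0.001, 0.495, 0.869, -0.0]
wrist_force: [0.6, 0.2, -0.3]
opening: 0.75
```

Run:
```python
from h import *
show()
rows([((.5157,-.1038,.11),1.45)])
```

```text
t 22.45 p [0.5081 0.0147 0.1137] yawx 2.105 z [-0.002  0.    -1.   ] F [ 0.57  0.19 -0.31] T [ 0.046 -0.046 -0.024] op 0.75 q [-0.2   0.18  1.87 -0.    1.1  -0.74]
-105.9 -53.8 3.7 -0.002 -0.001 0.655
```

Request:
{"fn": "step_arm", "kwargs": {
  "targets": "-26 -13 1 0 0 0.16; -50 -26 2 0 0 0.32; -72 -37 3 0 0 0.47; -90 -46 4 0 0 0.58; -102 -52 4 0 0 0.64; -106 -54 4 0 0 0.655; -106 -54 4 0 0 0.655"
}}

```text
time_s: 23.32
eef_pos: [0.517, -0.1028, 0.1108]
eef_rot: [-0.0, 0.746, 0.666, -0.0]
wrist_force: [0.5, 1.1, -0.8]
opening: 0.749
```

Run:
```python
from h import *; from bench import optics
show(); c=optics.camera("wrist"); cv2.imwrite("pics/w14.png",c["image"][:,:,::-1])
print(proj(c,[[.5157,-.1038,.005]]))
rows([((.5157,-.1038,.03),1.45)])
```

```text
t 23.32 p [ 0.517  -0.1028  0.1108] yawx 1.457 z [-0.  0. -1.] F [ 0.53  1.13 -0.84] T [-0.004  0.011  0.09 ] op 0.749 q [-0.42  0.22  1.83  0.    1.1  -0.31]
[[316.95662111 201.05101931]]
-1.4 -1.1 80.8 -0.000 -0.000 0.007
```

View pics/w14.png

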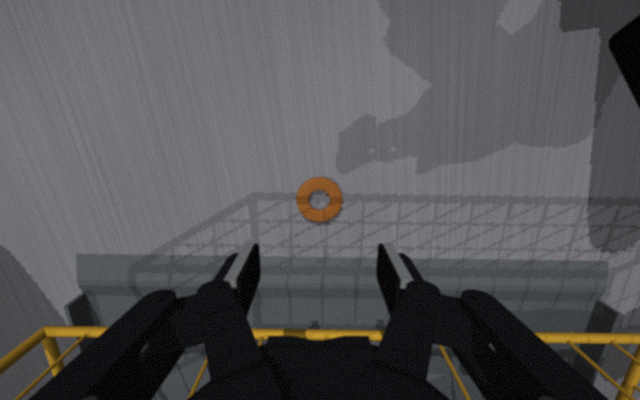

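Request:
{"fn": "step_arm", "kwargs": {
  "targets": "-1.5 1 20 0 0 0; -1.5 1 50 0 0 0; -1.5 1 75 0 0 0; -1.5 1 92 0 0 0; -1.5 1 101 0 0 0; -1.5 1 103 0 0 0; -1.5 1 103 0 0 0",
  "grip": 62
}}

```text
time_s: 24.25
eef_pos: [0.5185, -0.1048, 0.0086]
eef_rot: [0.0, 0.747, 0.665, 0.0]
wrist_force: [0.0, 0.1, 1.1]
opening: 0.62
```

Run:
```python
from h import *; from bench import optics
show(); c=optics.camera("wrist"); cv2.imwrite("pics/w15.png",c["image"][:,:,::-1])
```

```text
t 24.25 p [ 0.5185 -0.1048  0.0086] yawx 1.456 z [ 0.001 -0.    -1.   ] F [0.02 0.12 1.05] T [-0.061  0.009  0.007] op 0.62 q [-0.42  0.4   1.85 -0.    0.89 -0.31]
```

View pics/w15.png

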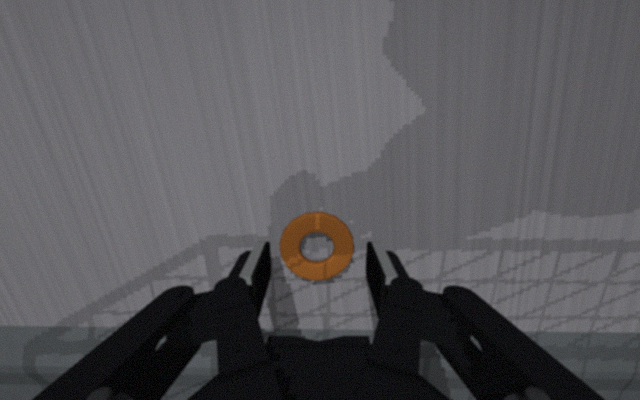

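Run:
```python
from h import *; from bench import optics
c=optics.camera("wrist")
print(proj(c,[[.5185,-.1048,.005]]), unproj(c,317,245,.005)); show()
rows([((.5172,-.1043,.0),1.456)])
```

```text
[[318.15694063 250.52713585]] [ 0.51823997 -0.10121571  0.005     ]
t 24.35 p [ 0.5187 -0.1049  0.0088] yawx 1.456 z [ 0.001 -0.001 -1.   ] F [ 0.22  0.63 -0.03] T [ 0.013  0.023 -0.023] op 0.621 q [-0.42  0.4   1.85  0.    0.89 -0.31]
0.5 -1.5 8.8 0.001 0.000 -0.000
```

Request:
{"fn": "step_arm", "kwargs": {
  "targets": "2 -0.5 4 0 0 0; 2 -0.5 7 0 0 0; 2 -0.5 9 0 0 0; 2 -0.5 9 0 0 0"
}}

```text
time_s: 24.85
eef_pos: [0.5175, -0.1026, -0.0013]
eef_rot: [-0.0, 0.747, 0.665, -0.0]
wrist_force: [0.1, -0.1, 0.5]
opening: 0.618
```

```bash
python3 samp.py 2
```

```text
24.9 [ 5.17587e+02 -1.02591e+02 -1.20800e+00  4.30000e-02 -2.22000e-01
  2.63000e-01  3.70000e-02  4.90000e-02 -2.20000e-02]
  Fz,Tx [[0.51, 0.04], [0.01, 0.03]]
```

Request:
{"fn": "step_arm", "kwargs": {
  "targets": "0 0 1.5 0 0 0; 0 0 3 0 0 0; 0 0 3 0 0 0"
}}

```text
time_s: 25.28
eef_pos: [0.5179, -0.1027, -0.0035]
eef_rot: [0.0, 0.747, 0.665, -0.0]
wrist_force: [-2.8, 0.6, 5.9]
opening: 0.62
```

```bash
python3 samp.py 2
```

```text
25.32 [ 5.17851e+02 -1.02697e+02 -3.53400e+00 -2.21000e+00  6.75000e-01
  5.04300e+00  7.90000e-02  3.34000e-01 -1.40000e-02]
  Fz,Tx [[5.88, 0.07], [4.21, 0.08]]
```

Request:
{"fn": "step_arm", "kwargs": {
  "targets": "0 0 -2.5 0 0 0; 0 0 -2.5 0 0 0"
}}

```text
time_s: 25.58
eef_pos: [0.5179, -0.1027, -0.0013]
eef_rot: [0.0, 0.747, 0.665, 0.0]
wrist_force: [-0.7, 0.2, -0.2]
opening: 0.622
```

Request:
{"fn": "step_arm", "kwargs": {
  "targets": "0 0 0 0 0 0; 0 0 0 0 0 0; 0 0 0 0 0 0; 0 0 0 0 0 0",
  "grip": 0
}}

```text
time_s: 26.08
eef_pos: [0.5179, -0.1027, -0.0009]
eef_rot: [0.0, 0.747, 0.665, 0.0]
wrist_force: [-2.7, 1.2, 6.8]
opening: 0.47
```

```bash
python3 samp.py 2; python3 -c "
from h import *; show()"
```

```text
26.12 [ 5.17895e+02 -1.02681e+02 -9.16000e-01 -2.78800e+00  9.07000e-01
  7.11500e+00  1.39000e-01  3.39000e-01 -2.70000e-02]
  Fz,Tx [[6.8, 0.12], [7.43, 0.15]]
t 26.12 p [ 0.5179 -0.1027 -0.0009] yawx 1.456 z [ 0. -0. -1.] F [-2.84  0.6   7.43] T [ 0.153  0.319 -0.028] op 0.466 q [-0.42  0.41  1.86 -0.    0.87 -0.31]
```

Request:
{"fn": "step_arm", "kwargs": {
  "targets": "0 0 -3 0 0 0; 0 0 -10 0 0 0; 0 0 -25 0 0 0; 0 0 -40 0 0 0; 0 0 -45 0 0 0; 0 0 -45 0 0 0"
}}

```text
time_s: 26.88
eef_pos: [0.5182, -0.1028, 0.0443]
eef_rot: [0.001, 0.747, 0.665, 0.0]
wrist_force: [-0.0, 0.4, -0.9]
opening: 0.468
```

Run:
```python
from h import *; from bench import optics
show(); c=optics.camera("wrist"); cv2.imwrite("pics/w16.png",c["image"][:,:,::-1]); c=optics.camera("side"); crop(c,310,100,450,220,5,"pics/s16.png")
```

```text
t 26.88 p [ 0.5182 -0.1028  0.0443] yawx 1.456 z [ 0.001 -0.001 -1.   ] F [-0.01  0.38 -0.87] T [-0.032  0.032 -0.066] op 0.468 q [-0.42  0.33  1.85 -0.    0.96 -0.31]
```

View pics/w16.png

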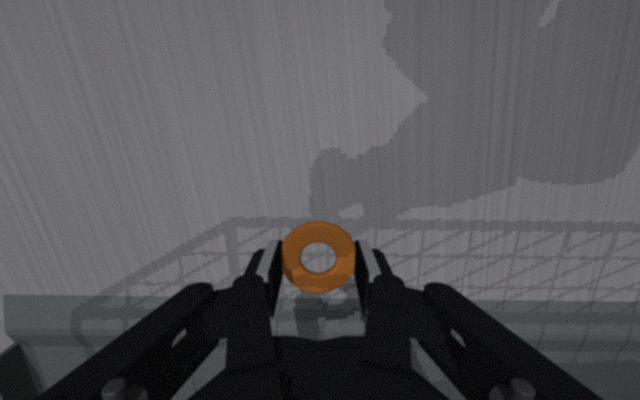

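View pics/s16.png

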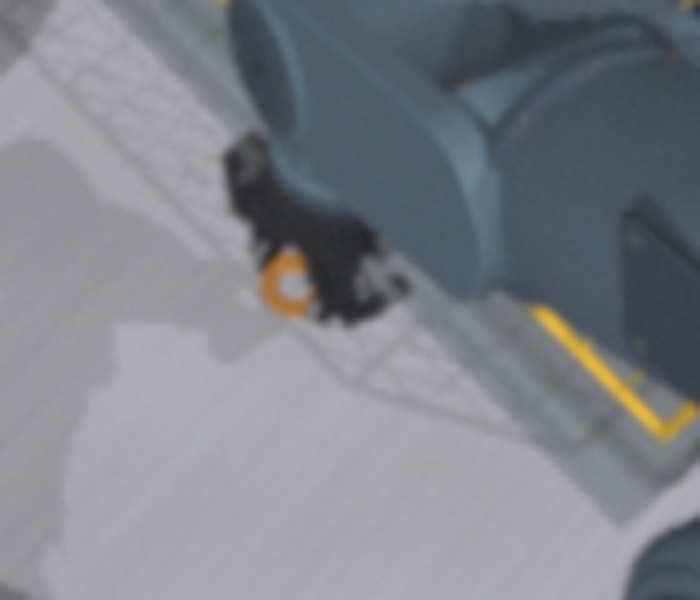

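Run:
```python
from h import *; from bench import optics; import pickle
d=pickle.load(open("c0.pkl","rb")); 
crop(d["top"],125,175,215,265,6,"pics/td.png"); crop(d["side"],210,255,290,335,6,"pics/sd.png")
c=optics.camera("wrist"); show(); from bench import ctrl
p=np.array(ctrl.get_obs()["eef_pos"]); print(proj(c,[p,p+[0,0,.006]]), unproj(c,318,257,p[2]+.005)-p)
```

```text
t 27.02 p [ 0.5173 -0.1025  0.0431] yawx 1.456 z [-0.001  0.    -1.   ] F [ 0.68 -0.69 -1.49] T [ 0.036 -0.044 -0.034] op 0.466 q [-0.42  0.33  1.85 -0.    0.96 -0.31]
[[318.16078095 253.52341941]
 [318.17435803 258.70655814]] [-3.68362722e-05  5.09419331e-04  5.00000000e-03]
```

View pics/td.png

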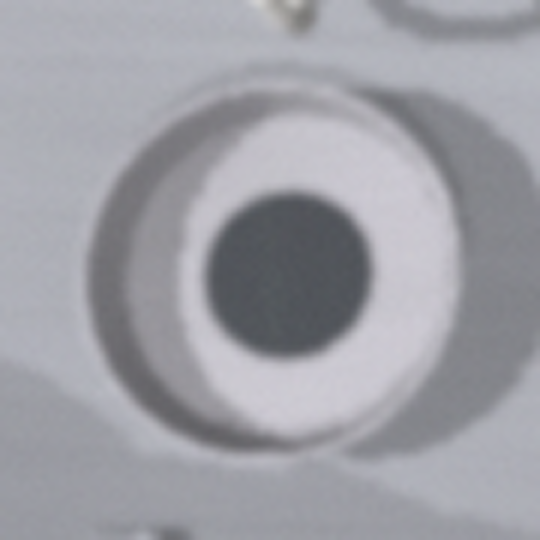

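View pics/sd.png

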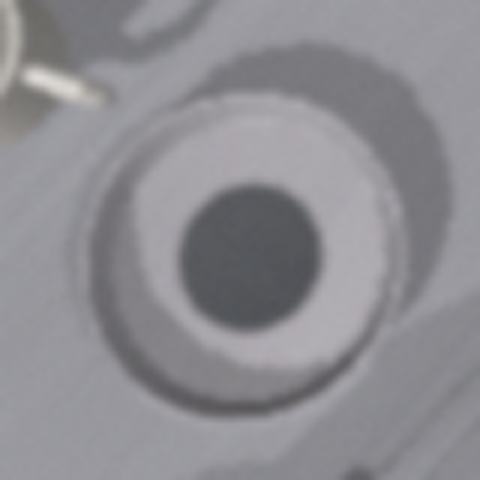

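Run:
```python
from h import *; from bench import optics; import pickle
d=pickle.load(open("c0.pkl","rb")); t,s=d["top"],d["side"]
print(unproj(t,173.2,220.7,.004),unproj(s,251.7,297.8,.004),tri([(t,173.2,220.7),(s,251.7,297.8)]))
print("flask",unproj(t,183,103,.25),"mug",unproj(t,155,150,.09),unproj(s,198,262,.09))
D=(unproj(t,173.2,220.7,.004)+unproj(s,251.7,297.8,.004))/2
rows([((.5175,-.1027,.13),1.456),((D[0],D[1],.13),1.456)])
```

```text
[0.49341042 0.4460202  0.004     ] [0.49419517 0.44716774 0.004     ] [0.49412359 0.44725909 0.00100704]
flask [0.70693961 0.35637706 0.25      ] mug [0.64953049 0.46969955 0.09      ] [0.65847619 0.47093502 0.09      ]
-0.2 0.1 -86.9 -0.001 -0.000 -0.000; 542.8 -86.4 -86.7 -0.001 -0.000 -0.000
```

Request:
{"fn": "step_arm", "kwargs": {
  "targets": "0 0 -20 0 0 0; 0 0 -50 0 0 0; 10 -2 -80 0 0 0; 40 -6 -87 0 0 0; 85 -13 -87 0 0 0; 135 -21 -87 0 0 0; 185 -29 -87 0 0 0; 235 -37 -87 0 0 0"
}}

```text
time_s: 28.02
eef_pos: [0.5074, 0.1366, 0.13]
eef_rot: [-0.0, 0.747, 0.665, -0.0]
wrist_force: [-0.1, 1.2, -0.8]
opening: 0.471
```

Request:
{"fn": "step_arm", "kwargs": {
  "targets": "50 -8 0 0 0 0; 100 -16 0 0 0 0; 150 -24 0 0 0 0; 200 -32 0 0 0 0; 245 -39 0 0 0 0; 280 -45 0 0 0 0; 300 -48 0 0 0 0; 307 -49 0 0 0 0"
}}

```text
time_s: 29.02
eef_pos: [0.4941, 0.4461, 0.1298]
eef_rot: [0.0, 0.746, 0.666, -0.001]
wrist_force: [0.2, 0.1, -0.3]
opening: 0.468
```

Request:
{"fn": "step_arm", "kwargs": {
  "targets": "0 0 15 0 0 0; 0 0 40 0 0 0; 0 0 50 0 0 0; 0 0 50 0 0 0"
}}

```text
time_s: 29.52
eef_pos: [0.494, 0.4443, 0.0791]
eef_rot: [-0.0, 0.747, 0.665, -0.001]
wrist_force: [0.3, 0.6, 0.5]
opening: 0.468
```

Run:
```python
from h import *; from bench import optics
show(); c=optics.camera("wrist"); cv2.imwrite("pics/w17.png",c["image"][:,:,::-1])
rows([((.4938,.4466,.03),1.456)]); print(proj(c,[[.4938,.4466,.004]]))
```

```text
t 29.52 p [0.494  0.4443 0.0791] yawx 1.455 z [-0.002 -0.002 -1.   ] F [0.33 0.63 0.46] T [ 0.007 -0.013  0.   ] op 0.468 q [ 0.55  0.53  1.47 -0.    1.14  0.67]
1.6 -1.0 50.3 -0.000 0.000 -0.001
[[317.79131933 207.86625378]]
```

View pics/w17.png

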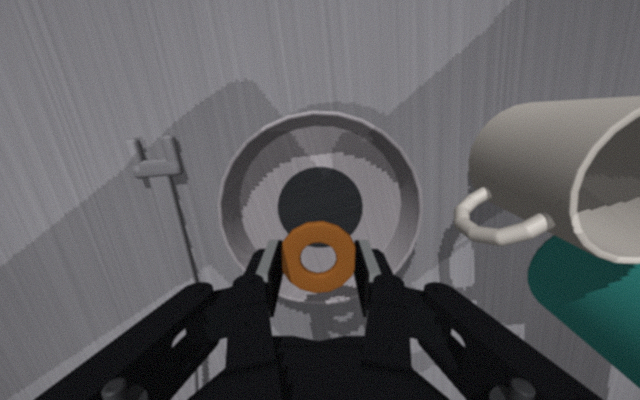

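Request:
{"fn": "step_arm", "kwargs": {
  "targets": "1.5 0 20 0 0 0; 1.5 0 45 0 0 0; 1.5 0 62 0 0 0; 1.5 0 70 0 0 0; 1.5 0 73 0 0 0; 1.5 0 73 0 0 0"
}}

```text
time_s: 30.32
eef_pos: [0.495, 0.4474, 0.008]
eef_rot: [0.0, 0.747, 0.665, 0.0]
wrist_force: [0.2, 0.0, -0.5]
opening: 0.471
```

```bash
python3 samp.py 2
```

```text
30.38 [ 4.95111e+02  4.47465e+02  8.11600e+00  2.08000e-01  1.86000e-01
 -1.57000e-01 -3.70000e-02 -6.00000e-03  2.40000e-02]
  Fz,Tx [[-0.48, -0.0], [0.16, -0.07]]
```

Request:
{"fn": "step_arm", "kwargs": {
  "targets": "0 0 1.5 0 0 0; 0 0 2.5 0 0 0; 0 0 2.5 0 0 0"
}}

```text
time_s: 30.75
eef_pos: [0.4947, 0.4471, 0.005]
eef_rot: [0.0, 0.747, 0.665, 0.0]
wrist_force: [0.6, 0.9, -0.6]
opening: 0.471
```

```bash
python3 samp.py 2
```

```text
30.8 [ 4.94652e+02  4.47133e+02  5.03500e+00  2.28000e-01  7.50000e-02
 -4.27000e-01  3.40000e-02  8.00000e-03  3.00000e-03]
  Fz,Tx [[-0.6, 0.06], [-0.25, 0.01]]
```

Lower 1 mm more, then release.

Request:
{"fn": "step_arm", "kwargs": {
  "targets": "0 0 1 0 0 0; 0 0 1.3 0 0 0; 0 0 1.3 0 0 0"
}}

```text
time_s: 31.18
eef_pos: [0.4946, 0.4471, 0.0036]
eef_rot: [-0.0, 0.747, 0.665, -0.0]
wrist_force: [-0.0, 0.4, 0.0]
opening: 0.47
```

Request:
{"fn": "step_arm", "kwargs": {
  "targets": "0 0 0 0 0 0; 0 0 0 0 0 0; 0 0 0 0 0 0; 0 0 -5 0 0 0; 0 0 -25 0 0 0; 0 0 -60 0 0 0; 0 0 -110 0 0 0; 0 0 -150 0 0 0",
  "grip": 65
}}

```text
time_s: 32.17
eef_pos: [0.4954, 0.4476, 0.1578]
eef_rot: [0.0, 0.747, 0.665, 0.002]
wrist_force: [1.3, 0.2, 0.6]
opening: 0.649
```

Request:
{"fn": "step_arm", "kwargs": {
  "targets": "-20 0 -20 0 0 0; -60 0 -40 0 0 0; -110 50 -60 0 0 0; -150 90 -60 0 0 0; -170 120 -60 0 0 0; -170 120 -60 0 0 0"
}}

```text
time_s: 32.92
eef_pos: [0.5967, 0.2618, 0.2155]
eef_rot: [0.001, 0.748, 0.664, 0.001]
wrist_force: [0.3, -0.1, -0.8]
opening: 0.649
```

Run:
```python
from h import *; from bench import optics
show(); t=optics.camera("top"); cv2.imwrite("pics/t20.png",t["image"][:,:,::-1]); s=optics.camera("side"); cv2.imwrite("pics/s20.png",s["image"][:,:,::-1])
```

```text
t 32.92 p [0.5967 0.2618 0.2155] yawx 1.452 z [ 0.003  0.    -1.   ] F [ 0.32 -0.12 -0.84] T [ 0.043 -0.018 -0.04 ] op 0.649 q [ 0.23  0.36  1.42 -0.    1.36  0.35]
```

View pics/t20.png

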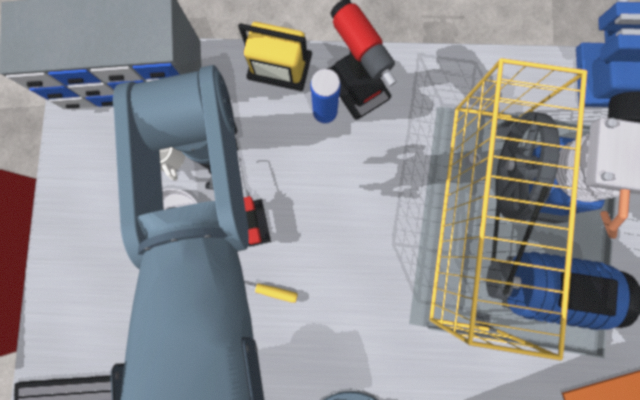

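View pics/s20.png

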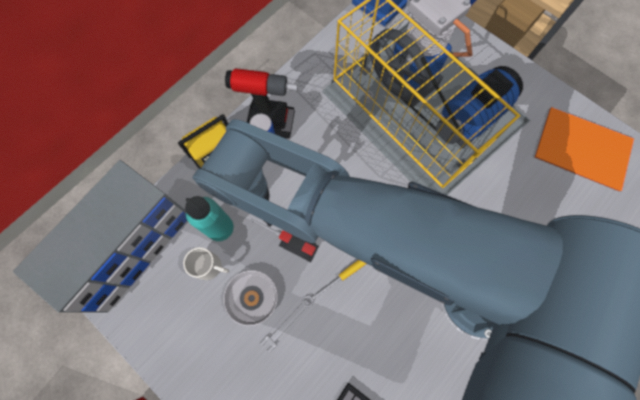

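Request:
{"fn": "step_arm", "kwargs": {
  "targets": "-20 -5 0 0 0 0; -60 -20 0 0 0 0; -110 -40 0 0 0 0; -160 -60 0 0 0 0; -200 -75 0 0 0 0; -220 -80 0 0 0 0; -220 -80 0 0 0 0; -220 -80 0 0 0 0"
}}

```text
time_s: 34.02
eef_pos: [0.4897, 0.0564, 0.2141]
eef_rot: [0.0, 0.746, 0.666, 0.0]
wrist_force: [-0.5, 0.5, 1.3]
opening: 0.651
```

Run:
```python
from h import *; from bench import optics
show(); t=optics.camera("top"); cv2.imwrite("pics/t21.png",t["image"][:,:,::-1]); s=optics.camera("side"); crop(s,160,160,360,340,4,"pics/s21.png"); show()
```

```text
t 34.02 p [0.4897 0.0564 0.2141] yawx 1.457 z [ 0.001  0.    -1.   ] F [-0.53  0.5   1.31] T [-0.016  0.016  0.037] op 0.651 q [-0.13  0.01  1.83  0.    1.3  -0.01]
t 34.12 p [0.4898 0.0564 0.2139] yawx 1.458 z [ 0.  0. -1.] F [-0.38 -0.52  0.43] T [ 0.016 -0.008  0.113] op 0.65 q [-0.13  0.01  1.83  0.    1.3  -0.01]
```

View pics/t21.png

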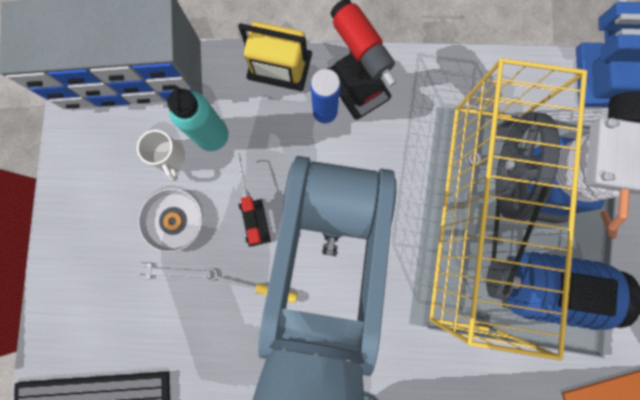

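View pics/s21.png

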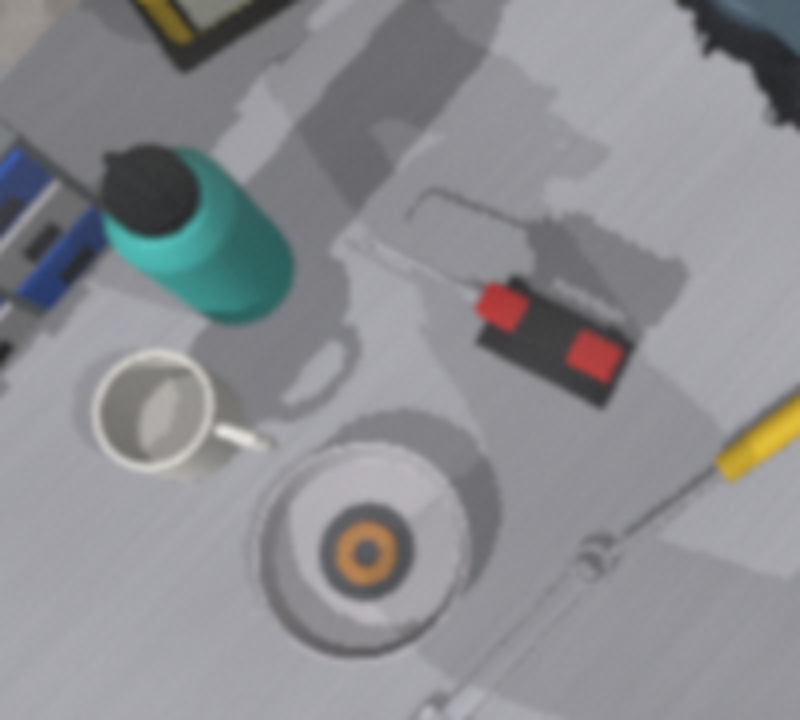

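The washer lies centred in the dish (top view, pixel 172,221). The hook is in its rest and the bystanders look unmoved. I'm handing in.

```bash
python3 -c "
from bench import ticket; print(ticket.hand_in())"
```

```text
the job is handed in; nothing more can be done
None
```

The washer is now flat in the middle of the parts dish, and the hook is back in its black rest. I handed the job in at about 34 s of the 72 s allowed; the hand-in reports no verdict.

- **Hook height:** I touched the tip on the open bench first. The tip stands about 7 mm lower than its nominal point, so I steered it by that reading.
- **Drawing the washer out:** I dropped the tip into the hole and drew the washer over the rim with the tip about 1 mm clear of the surface by calculation. The arm hid the washer as the tip went in, so I confirmed the catch only once the washer had moved. The camera put its centre about 90 mm in front of the guard.
- **Forces:** While the hook was behind the guard and over the rim, the wrist readings stayed within about 1 N of noise. I read them only between moves, so I did not watch them continuously. The highest reading I saw was about 7 N, when the fingers closed on the handle in its rest and on the washer on the open bench.
- **Last checks:** The final top and side pictures show the washer centred in the dish, the hook seated, and the flask, spray, mug, wrench and screwdriver where they were. The arm also stood clear of everything. I did not look closely at the socket behind the guard at the end.
- **Two disagreements:** The wrist camera placed the washer about 3 mm from the top camera's position before I picked it up, and the jaws closed to about 40 mm on the 44 mm washer. The grasp held level all the same.
- **One slip:** On the way out from the dish I took one sideways move the wrong way, toward the flask. It stayed roughly 14 cm clear, and I then backed off.

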